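# Wedge the reagent bottles tight in their carrier

### The arm

A 6-joint arm with a two-finger parallel gripper is mounted at the origin on the work surface. World frame = base frame: x ahead of the robot, y to its left, z up, the work surface at z = 0. Lengths are in mm, angles in rad, forces in N, time in s.
With the tool pointing down it reaches from about 350 to 775 mm from the base axis. Payload 7.3 kg.
Tool frame: the origin (TCP) lies on the centre line of the jaws, within the pads' length; the fingertips stand finger_overhang ahead of it and the grasp point (between the pads) lies 8 mm behind it (finger_overhang is the distance from the TCP to the fingertips, in mm); z points along the fingers, y is the line along which they close (so a half turn about z gives the same grasp; the last joint's range is limited). The gripper opens to 92 mm and grips with 3 to 60 N. Pads are 19 mm wide; open, the fingers measure 130 mm over their backs; the gripper's body (75 mm by 190 mm) begins 47 mm behind the grasp point.
Start: joints at [1.151, 0.342, 1.524, -0, 1.275, -0.146], TCP at [141.941, 505.47, 198.741] pointing down, gripper open.
Joint ranges: [-2.53, 2.53], [-0.77, 2.02], [0.04, 2.7], [-1, 4.14], [0.28, 2.66], [-3.11, 3.11]. Speed limits (rad/s): [2.57, 2.57, 3.14, 3.14, 3.14, 3.14].

### API

Orientations are given as [roll, pitch, yaw] about the fixed x, y, z axes, in that order (R = Rz(yaw) Ry(pitch) Rx(roll)).
In Python, from plant import get_obs, capture, close_job, finger_overhang gives the robot as it stands.
- The arm moves only by the shell command python3 -m inch 'ROWS'. ROWS is JSON, one flat list of numbers, 7 for each row, row after row: the turn, a rotation vector about the tool's x, y, z scaled (see below), then the shift along the tool's x, y, z scaled (see below), then the closure, from -1 (fully open) to 1 (shut). In form: [ax, ay, az, tx, ty, tz, gripper, ax, ay, az, tx, ty, tz, gripper, ...]. A call has 1 to 10 rows; each row shifts and turns the commanded pose from where the row before left it, along the tool's axes as they then stand; what a row does not reach is not made up. The controller multiplies each number of a shift by 0.8 m and each number of a turn by 1.5 rad. A row lasts 1/12 s, in which the tool goes at most 41.7 mm and 7.16 degrees, less where a joint would pass 70% of its speed; a pose out of reach is approached as far as the arm can. A call with a number of a shift or a turn outside -1 to 1 is refused whole. A call with a gripper value outside its range is refused whole. The fingers move at their own pace and stop on an object; the grip force is fixed at half the most. Time passes only in rows, so rows that do not move let the fingers close. It gives the time, the measured TCP pose, the force, the opening and the grip force at its end, in the units of the state.
- get_obs(): the state, without advancing time (a new reading comes with each control period).
- capture(name): name is "side" or "top" or "wrist"; returns a dict with "image" (400x640x3 uint8, red, green, blue), "mtx" (3x3 intrinsics, pixels), "pose" (4x4, takes a point from camera to world coordinates). Camera axes: x right, y up, looking along -z (the intrinsics and any distortion apply to the point x, -y, -z); pixel columns grow to the right and rows downward; lengths in mm; the calibration is good to about 2 mm. A picture is of the moment at which its call begins. There is no depth.
- close_job(): hands the job in; it is judged then, once.
The state is a dict: "time": time; "joint_positions": joint angles; "dq": joint speeds; "tau": joint torques, N m; "tool_pos": TCP position; "tcp_rot": TCP orientation; "contact_force": force on the tool from outside, world axes, zero at the start; "moment": the same for the moment, N m; "grip_width": finger opening in mm; "finger_force": force on a finger pad.
Only numpy, scipy, OpenCV 4.12 (cv2) and the standard library are available. Lean on these libraries where they do the work, as an engineer would, in place of code of your own. Each camera call takes 0.05 s, during which the arm holds its last target. There are 200 camera calls.

### The job

Make up the plywood bottle carrier. First slide the square bottle that already stands in it up against the sprung rubber pad, then stand the other square bottle on the carrier floor right beside it, both square in the row along the back fence. Take the thicker of the two wooden wedges, set it flat and nose first into the gap left between the second bottle and the slanted cheek, and push it in until its thick end is flush with the front end of the cheek, so that the row is squeezed tight against the pad; leave the thin wedge and the amber bottle where they are.

Things in the scene. Friction and masses are not known exactly. Their poses are not given: they have to be found in the camera images.
- carrier: Plywood bottle carrier fixed on the bench (bench z=0). Origin on the bench; x from open front to back fence, y along the row to the sprung pad (mm below). Floor top z=12: x -35..54 for y -102..150, plus a front apron before the gap: x -106..-35, y -102..3. Second bottle's place beside the first: origin y=15. Bottle against the fence: origin x=12.
- fence_foot (a point): Foot of the back fence's inner face, on the floor at carrier (42, 45, 12). The fence is 45 mm tall over the floor, 12 mm thick and runs along the whole row. Axes as the carrier's.
- pad_face (a point): Centre of the sprung rubber pad's face, at carrier (10, 105, 39) when free; moves with the pad. Pad 54 mm wide along x, 44 mm tall. A bottle touching the free pad has its origin at carrier y=75. Behind the pad an end block, 55 mm above the floor, at y 130..150.
- pad (a joint): Travel of the sprung pad, m: 0 free, grows as it is pressed towards +y of the carrier, stops at 0.010; spring 800 N/m, so about 3 N at 4 mm.
- cheek_front (a point): Front inner edge of the slanted cheek, on the floor at carrier (-55, -50.5, 12). The cheek is a wooden bar 22 mm thick, 45 mm above the floor; its inner face runs from here to about (41, -25), so the gap narrows towards the fence at the taper of the thick wedge. Axes as the carrier's.
- wedge_home (a point): Where the centre of the wedge's thick end comes when level with the cheek front: carrier (-55, -31, 32). The wedge then lies turned about +0.13 rad from the carrier's x, its nose about 8 mm short of the fence, and the pad is in by 4 to 5 mm. Driving needs roughly 5 to 20 N. Axes as the carrier's.
- bottle_in: White square bottle standing in the carrier, 8 to 24 mm short of the pad at the start. Body 60 x 60 x 64 mm, above it a round blue screw cap 40 mm across from z=68 to z=92 mm (neck 32 mm across below it). Origin: centre of its underside; x and y square to its sides. About 0.18 kg.
- bottle_out: Second white square bottle, same size and make as the first, standing on the bench. Origin: centre of its underside.
- wedge: The thicker wooden wedge, lying on the bench: 90 mm long, 40 mm tall, 40 mm wide at the tail and 16 mm at the nose, both sides tapering evenly. Origin: centre of its underside; x points to the nose, z up. About 70 g; planed and waxed, so it slides easily, yet stays where it is driven (does not slip back).
- wedge_tail (a point): Centre of the thick end face of the thicker wedge: 45 mm behind its origin along x, 20 mm up.
- thin_wedge: The thin wooden wedge, not used: 90 mm long, 30 mm tall, 18 mm wide at the tail and 8 mm at the nose. Origin: centre of its underside; x to the nose.
- amber: Round amber glass bottle with black cap, 54 mm across, 105 mm tall, not used. Origin: centre of its underside.

How it is judged:
By the outcome, as a careful person would: the job done as asked, in the order asked, and still so for the second after the job is handed in, with the robot touching nothing.
It also fails if it takes over 72 s, if anything falls off the work surface, if the arm or the gripper's body presses on something with over 40 N, if the wrist force passes 120 N, or if a joint passes its speed limit or range.

## Working session

There is one attempt and no reset: what is moved stays moved. The work goes in short steps, Python scripts to look and compute and a shell command to move; the robot and the scene stay as the last step left them, time stands still between calls to the robot, and variables do not carry over. Pictures are saved under pics/ and viewed, at most 10 in all, crops included, and the job is handed in when it is done.

```bash
ls; mkdir -p pics; python3 - <<'E'
from plant import get_obs, capture, finger_overhang
import cv2
print(get_obs(), finger_overhang)
for n in ("side","top","wrist"):
    c=capture(n); cv2.imwrite(f"pics/{n}0.png",c["image"][:,:,::-1]); print(n,c["mtx"].round(1).tolist(),c["pose"].round(3).tolist(),c.keys())
E
```

```text
pics
{'time': 0.0, 'joint_positions': array([ 1.15101400e+00,  3.42720026e-01,  1.52500865e+00, -2.59082772e-06,
        1.27538041e+00, -1.45986963e-01]), 'dq': array([-0.00066554, -0.00180812,  0.00061256, -0.00191089,  0.00078645,
        0.00045493]), 'tau': array([-3.27432990e-04, -4.31254399e+01, -2.44220710e+01,  7.16917310e-02,
        5.59974660e-02, -1.02032270e-04]), 'tool_pos': array([141.74490995, 505.04606657, 198.04930678]), 'tcp_rot': array([-3.14009199e+00, -2.18143356e-04,  2.86779788e+00]), 'contact_force': array([ 1.1129497 , -0.68298675, -0.10786086]), 'moment': array([-0.02042475, -0.01155502,  0.06057771]), 'finger_force': 0.0, 'grip_width': 91.9965682649943} 11.0
side [[421.3, 0.0, 318.9], [0.0, 421.3, 202.6], [0.0, 0.0, 1.0]] [[0.774, 0.405, -0.487, -77.615], [-0.633, 0.477, -0.609, -741.748], [-0.014, 0.78, 0.626, 820.997], [0.0, 0.0, 0.0, 1.0]] dict_keys(['image', 'mtx', 'pose'])
top [[518.3, 0.0, 315.9], [0.0, 518.3, 196.4], [0.0, 0.0, 1.0]] [[0.017, 0.98, -0.197, 246.691], [-1.0, 0.015, -0.013, -3.987], [-0.01, 0.197, 0.98, 1364.062], [0.0, 0.0, 0.0, 1.0]] dict_keys(['image', 'mtx', 'pose'])
wrist [[320.3, 0.0, 320.7], [0.0, 320.3, 202.0], [0.0, 0.0, 1.0]] [[0.27, -0.933, -0.237, 78.35], [0.963, 0.262, 0.069, 522.774], [-0.002, -0.247, 0.969, 384.399], [0.0, 0.0, 0.0, 1.0]] dict_keys(['image', 'mtx', 'pose'])
```

View pics/top0.png

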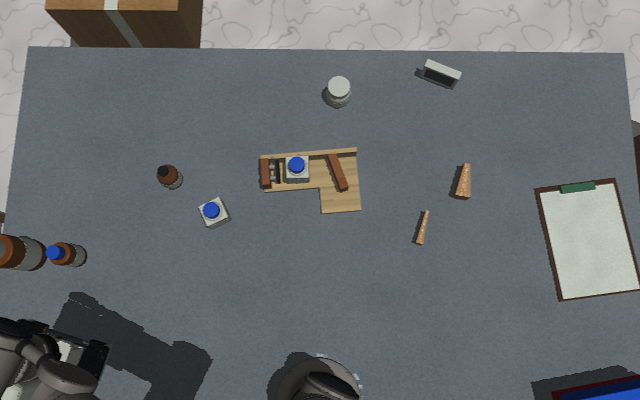

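View pics/side0.png

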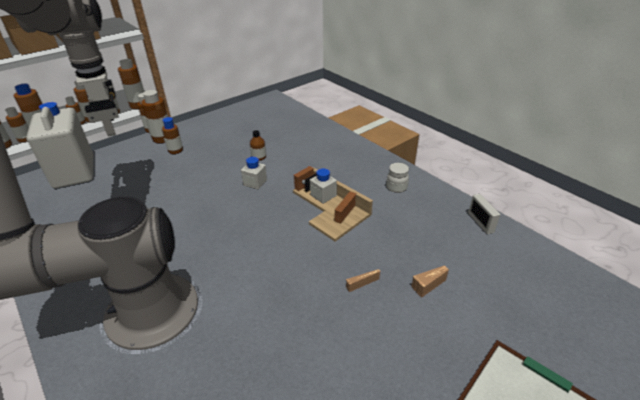

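Top view: carrier at about (310,180) px with bottle_in at (297,165), bottle_out at (212,211), the thicker wedge at (463,182), thin wedge at (422,227) and amber at (168,176). The side view agrees: carrier (330,205), bottle_out (254,172), thicker wedge (430,281).

```bash
cat > h.py <<'E'
import numpy as np, cv2
from scipy.spatial.transform import Rotation as R
from plant import get_obs, capture
def ray(c,p):
    x=np.linalg.inv(c["mtx"])@[p[0],p[1],1.]; d=c["pose"][:3,:3]@(x*[1,-1,-1])
    return c["pose"][:3,3], d/np.linalg.norm(d)
def onplane(c,p,z):
    o,d=ray(c,p); return o+d*(z-o[2])/d[2]
def tri(obs):   # [(cam,pix),...] -> point, rms miss
    A=[];b=[]
    for c,p in obs:
        o,d=ray(c,p); P=np.eye(3)-np.outer(d,d); A.append(P); b.append(P@o)
    X=np.linalg.lstsq(np.vstack(A),np.hstack(b),rcond=None)[0]
    return X, np.sqrt(np.mean([np.sum((a@X-q)**2) for a,q in zip(A,b)]))
def proj(c,X):
    q=c["pose"][:3,:3].T@(np.asarray(X,float)-c["pose"][:3,3]); q=c["mtx"]@(q*[1,-1,-1]); return q[:2]/q[2]
def blobs(c,lo,hi,amin=20):
    m=cv2.inRange(cv2.cvtColor(c["image"],cv2.COLOR_RGB2HSV),lo,hi)
    m=cv2.morphologyEx(m,cv2.MORPH_CLOSE,np.ones((3,3)))
    cs=[k for k in cv2.findContours(m,cv2.RETR_EXTERNAL,cv2.CHAIN_APPROX_NONE)[0] if cv2.contourArea(k)>=amin]
    return sorted(cs,key=cv2.contourArea,reverse=True)
def cen(k):
    m=cv2.moments(k); return np.array([m["m10"],m["m01"]])/m["m00"]
def go(pos,yaw=None):   # shift (units) & turn (units) from the measured pose, tool down; turn given as to be done AFTER the shift
    s=get_obs(); r=R.from_euler("xyz",s["tcp_rot"]); d=r.inv().apply(np.asarray(pos)-s["tool_pos"])/800
    out=[d.round(4)]
    if yaw is not None:
        t=(r.inv()*R.from_euler("xyz",[np.pi,0,yaw])).as_rotvec()/1.5; out.append(t.round(4))
    print("at",s["tool_pos"].round(1),s["tcp_rot"].round(3),"t",round(s["time"],2),"shift",out[0],"turn",out[1:])
E
python3 - <<'E'
from h import *
cs={n:capture(n) for n in("top","side")}
for n,c in cs.items():
    print(n,"blue",[(cen(k).round(1).tolist(),cv2.contourArea(k)) for k in blobs(c,(105,150,60),(125,255,255))][:6])
    print(n,"wood",[(cen(k).round(1).tolist(),cv2.contourArea(k)) for k in blobs(c,(3,60,60),(25,255,255),40)][:12])
t=cs["top"]
for nm,p,z in(("in",(297,165),104),("out",(212,211),92),("wedge",(464,182),40),("corner fence left",(261,155),57),("apron fr",(360,211),12),("fence right",(356,149),57)): print(nm,onplane(t,p,z).round(0))
E
```

```text
top blue [([619.6, 395.1], 340.0), ([54.6, 252.1], 201.5), ([210.8, 209.6], 175.5), ([296.3, 163.9], 164.0)]
top wood [([316.2, 176.0], 4406.5), ([171.3, 11.8], 1326.0), ([72.3, 6.4], 597.5), ([464.2, 182.5], 373.5), ([548.1, 229.9], 293.5), ([620.2, 216.0], 246.5), ([6.3, 249.0], 217.0), ([168.7, 175.8], 188.5), ([422.1, 228.8], 163.0), ([62.7, 254.2], 136.5)]
side blue [([322.8, 174.3], 105.0), ([50.9, 107.5], 94.0), ([252.1, 162.0], 90.0), ([22.5, 89.0], 89.0), ([168.0, 122.3], 74.0)]
side wood [([335.2, 207.3], 2346.0), ([394.6, 139.4], 1269.0), ([150.0, 74.7], 1123.5), ([27.9, 37.2], 1017.5), ([355.4, 117.5], 664.0), ([428.9, 279.8], 611.5), ([23.8, 106.9], 490.0), ([129.0, 69.8], 358.5), ([362.0, 279.6], 347.0), ([486.9, 365.6], 316.0), ([167.0, 134.7], 197.5), ([79.0, 98.7], 197.5)]
in [580.  62. 104.]
out [461. 272.  92.]
wedge [ 557. -372.   40.]
corner fence left [618. 160.  57.]
apron fr [ 481. -103.   12.]
fence right [638. -89.  57.]
```

```bash
python3 - <<'E'
from h import *
go([520,20,250],3.22)
E
```

```text
at [141.9 505.3 198.4] [-3.141 -0.     2.868] t 0.25 shift [-0.6191 -0.4563 -0.0643] turn [array([-4.000e-04, -1.000e-04, -2.348e-01])]
```

```bash
python3 -m inch '[0,0,0,-0.0387,-0.0285,-0.004,-1,0,0,0,-0.0387,-0.0285,-0.004,-1,0,0,0,-0.0387,-0.0285,-0.004,-1,0,0,0,-0.0387,-0.0285,-0.004,-1,0,0,0,-0.0387,-0.0285,-0.004,-1,0,0,0,-0.0387,-0.0285,-0.004,-1,0,0,0,-0.0387,-0.0285,-0.004,-1,0,0,0,-0.0387,-0.0285,-0.004,-1]'
python3 -m inch '[0,0,0,-0.0387,-0.0285,-0.004,-1,0,0,0,-0.0387,-0.0285,-0.004,-1,0,0,0,-0.0387,-0.0285,-0.004,-1,0,0,0,-0.0387,-0.0285,-0.004,-1,0,0,0,-0.0387,-0.0285,-0.004,-1,0,0,0,-0.0387,-0.0285,-0.004,-1,0,0,0,-0.0387,-0.0285,-0.004,-1,0,0,0,-0.0387,-0.0285,-0.004,-1]'
python3 -m inch '[0,0,-0.0587,0,0,0,-1,0,0,-0.0587,0,0,0,-1,0,0,-0.0587,0,0,0,-1,0,0,-0.0587,0,0,0,-1,0,0,0,0,0,0,-1,0,0,0,0,0,0,-1]'
python3 - <<'E'
from h import *
import pickle
c=capture("wrist"); pickle.dump(c,open("w1.pkl","wb")); cv2.imwrite("pics/w1.png",c["image"][:,:,::-1]); print(c["pose"].round(2).tolist())
go([520,20,250],3.22)
E
```

```text
time: 0.92
tool_pos: [331.8, 261.3, 224.6]
tcp_rot: [3.141, 0.0, 2.868]
contact_force: [0.5, 1.0, -0.3]
grip_width: 92.0
finger_force: 0.0
time: 1.58
tool_pos: [521.0, 18.5, 250.1]
tcp_rot: [3.141, 0.0, 2.868]
contact_force: [1.2, -0.3, 0.3]
grip_width: 92.0
finger_force: 0.0
time: 2.08
tool_pos: [520.1, 20.3, 249.8]
tcp_rot: [3.141, -0.0, -3.066]
contact_force: [-0.3, -0.5, 0.2]
grip_width: 92.2
finger_force: 0.0
[[-0.08, -0.97, -0.25, 454.38], [1.0, -0.07, -0.02, 14.84], [-0.0, -0.25, 0.97, 436.08], [0.0, 0.0, 0.0, 1.0]]
at [520.2  20.4 249.8] [ 3.142 -0.    -3.066] t 2.13 shift [ 0.0002 -0.0004 -0.0002] turn [array([ 0.0001, -0.0001, -0.0018])]
```

View pics/w1.png

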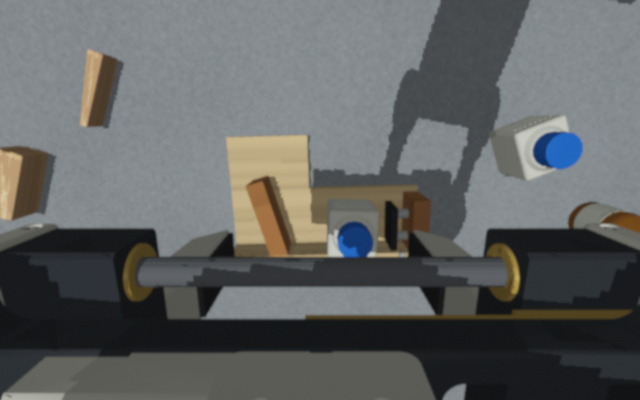

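The wrist view shows the gripper hiding rows below 225. Carrier apron corners are at (228,137)/(309,135), the cheek at (268,215), bottle_in's cap at (355,240), bottle_out's cap at (557,150) and the thick wedge at (20,183), cut off. I'll move on +x and take two views.

```bash
python3 -m inch '[0,0,0,-0.05,0,0,-1,0,0,0,-0.05,0,0,-1,0,0,0,0,0,0,-1,0,0,0,0,0,0,-1]' | head -2
python3 - <<'E'
from h import *
import pickle
c=capture("wrist"); pickle.dump(c,open("w2.pkl","wb")); cv2.imwrite("pics/w2.png",c["image"][:,:,::-1])
E
python3 -m inch '[0,0,0,0,-0.05,0,-1,0,0,0,0,-0.05,0,-1,0,0,0,0,-0.05,0,-1,0,0,0,0,0,0,-1,0,0,0,0,0,0,-1]' | head -2
python3 - <<'E'
from h import *
import pickle
c=capture("wrist"); pickle.dump(c,open("w3.pkl","wb"))
a=pickle.load(open("w2.pkl","rb"))
im=np.vstack([a["image"][:245],c["image"][:245]]); cv2.imwrite("pics/w23.png",im[:,:,::-1])
pickle.dump(capture("top"),open("t2.pkl","wb"))
E
```

```text
time: 2.47
tool_pos: [600.9, 26.7, 247.8]
time: 2.93
tool_pos: [608.4, -95.0, 250.6]
```

View pics/w23.png

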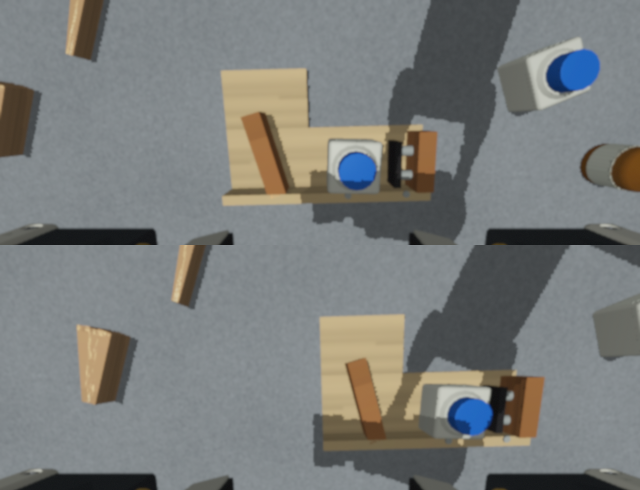

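```bash
python3 - <<'E'
from h import *
import pickle
a=pickle.load(open("w2.pkl","rb"));c=pickle.load(open("w3.pkl","rb"))
f=4
w=cv2.resize(c["image"][70:170,60:140],None,fx=f,fy=f,interpolation=cv2.INTER_CUBIC) #320x400
b=cv2.resize(a["image"][30:120,490:610],None,fx=f,fy=f,interpolation=cv2.INTER_CUBIC) #480x360
im=np.zeros((400,800,3),np.uint8); im[:,:320]=w; im[:360,320:]=b
cv2.imwrite("pics/crop1.png",im[:,:,::-1])
g=cv2.cvtColor(a["image"],cv2.COLOR_RGB2GRAY),cv2.cvtColor(c["image"],cv2.COLOR_RGB2GRAY)
crit=(3,50,.01)
P=np.float32([[222,70],[307,69],[308,127],[223,204],[431,200],[245,115],[262,112]]);Q=np.float32([[320,72],[404,70],[404,127],[323,206],[530,199],[347,117],[363,113]])
p=cv2.cornerSubPix(g[0],P.copy().reshape(-1,1,2),(4,4),(-1,-1),crit)[:,0];q=cv2.cornerSubPix(g[1],Q.copy().reshape(-1,1,2),(4,4),(-1,-1),crit)[:,0]
for n,x,y in zip("apL apR inner fenR fenL chOut chIn".split(),p,q): X,e=tri([(a,x),(c,y)]); print(n,x.round(1),y.round(1),X.round(1),round(e,2))
E
```

```text
apL [220.4  70.3] [319.2  71.5] [ 484.4 -106.7   12. ] 0.03
apR [306.3  69.4] [403.6  69.1] [473.7  -1.5   6.8] 0.71
inner [307.7 127.4] [402.1 128.7] [545.    5.2  12.1] 0.42
fenR [222.4 205.1] [322.8 205.2] [643.3 -90.6  57. ] 0.17
fenL [430.  199.9] [529.4 199.8] [617.6 160.4  57.4] 0.06
chOut [245. 115.] [344.5 118. ] [536.5 -71.5  28.9] 1.21
chIn [259.4 111.3] [364.4 112.2] [529.8 -50.4  49.2] 0.06
```

View pics/crop1.png

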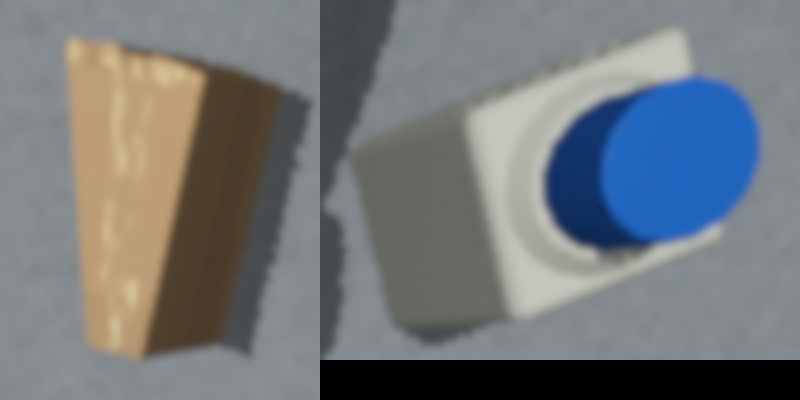

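```bash
python3 - <<'E'
from h import *
import pickle
a=pickle.load(open("w2.pkl","rb"));c=pickle.load(open("w3.pkl","rb"));t=pickle.load(open("t2.pkl","rb"))
# carrier fit
L=np.array([[-106,-102],[-106,3],[-35,3],[54,-102],[54,150]],float)
W=np.array([onplane(a,p,z)[:2]/2+onplane(c,q,z)[:2]/2 for p,q,z in(((220.4,70.3),(319.2,71.5),12),((306.3,69.4),(403.6,69.1),12),((307.7,127.4),(402.1,128.7),12),((222.4,205.1),(322.8,205.2),57),((430,199.9),(529.4,199.8),57))])
l=L-L.mean(0);w=W-W.mean(0); th=np.arctan2((l[:,0]*w[:,1]-l[:,1]*w[:,0]).sum(),(l*w).sum())
Rm=np.array([[np.cos(th),-np.sin(th)],[np.sin(th),np.cos(th)]]); o=W.mean(0)-Rm@L.mean(0)
print("carrier",o.round(1),round(th,4),"res",(W-(L@Rm.T+o)).round(1).tolist())
for n,k in(("w2",a),("w3",c)):
    print(n,"cheek in pred",proj(k,[*(Rm@[-55,-50.5]+o),57]).round(1))
np.save("car.npy",[*o,th])
tc=lambda X:(Rm.T@(np.asarray(X)[:2]-o)).round(1)
# caps
B=lambda k:[cen(x) for x in blobs(k,(103,150,120),(125,255,255),60)]
print({n:[b.round(1).tolist() for b in B(k)] for n,k in(("w2",a),("w3",c),("t",t))})
# bottle_out corners z=64
P=np.array([onplane(a,p,64) for p in((526.25,58),(580,37),(589.5,89.5),(540,109.5))]); print("out",P[:,:2].round(1).tolist(),P.mean(0).round(1),np.linalg.norm(P-np.roll(P,-1,0),axis=1).round(1))
e=P-np.roll(P,-1,0); print("yaw mod90",(np.degrees(np.arctan2(e[:,1],e[:,0]))%90).round(1))
# wedge z=40
P=np.array([onplane(c,p,40) for p in((76.5,79.5),(111.7,88),(95.7,159.2),(81.7,156.7))])
tm,nm=P[:2].mean(0),P[2:].mean(0); d=nm-tm
print("wedge",tm.round(1),nm.round(1),"len",np.linalg.norm(d).round(1),np.linalg.norm(P[0]-P[1]).round(1),np.linalg.norm(P[2]-P[3]).round(1),"yaw",np.arctan2(d[1],d[0]).round(3),"mid",((tm+nm)/2).round(1))
ob=[k for k in blobs(t,(3,60,60),(25,255,255),200)]; print([cen(k).round(1).tolist() for k in ob], proj(t,(tm+nm)/2).round(1))
E
```

```text
carrier [579.7   5.7] 0.1017 res [[-0.2, -0.1], [0.7, 0.1], [0.4, 0.1], [-0.4, -0.2], [-0.5, 0.2]]
w2 cheek in pred [258.3 111.3]
w3 cheek in pred [365.5 112.3]
{'w2': [[578.6, 69.4], [356.8, 168.4]], 'w3': [[473.7, 169.9]], 't': [[620.3, 395.3], [210.5, 209.2], [52.3, 251.7], [295.6, 164.5]]}
out [[453.2, 235.7], [428.7, 287.4], [479.4, 312.2], [504.3, 263.2]] [466.4 274.6  64. ] [57.3 56.5 54.9 58. ]
yaw mod90 [25.4 26.  27.  28.4]
wedge [ 520.8 -367.7   40. ] [ 608.7 -383.1   40. ] len 89.2 40.6 17.0 yaw -0.174 mid [ 564.8 -375.4   40. ]
[[163.8, 21.7], [85.4, 21.7], [286.9, 170.8], [463.8, 183.3], [549.9, 234.4], [619.7, 214.8], [6.3, 249.0], [169.1, 175.9]] [465.2 179.2]
```

```bash
python3 - <<'E'
from h import *
import pickle
a=pickle.load(open("w2.pkl","rb"));c=pickle.load(open("w3.pkl","rb"));t=pickle.load(open("t2.pkl","rb"))
*o,th=np.load("car.npy"); Rm=R.from_euler("z",th).as_matrix()[:2,:2]
print("in tri",tri([(a,(356.8,168.4)),(c,(473.7,169.9))]),tri([(a,(356.8,168.4)),(c,(473.7,169.9)),(t,(295.6,164.5))]))
print("out tri",tri([(a,(578.6,69.4)),(t,(210.5,209.2))]), onplane(a,(578.6,69.4),92))
for k,p in((a,(356.8,168.4)),(c,(473.7,169.9))):
    X=onplane(k,p,104);print("in",X.round(1),"carrier",(Rm.T@(X[:2]-o)).round(1))
print("target bottle-in", (Rm@[12,75]+o).round(1),"second",(Rm@[12,15]+o).round(1))
go([*(onplane(c,(473.7,169.9),104)[:2]),150],th+np.pi/2)
E
```

```text
in tri (array([580.29278596,  61.96865502, 105.4425614 ]), np.float64(0.5131593071794749)) (array([581.21117887,  64.2875924 , 100.56073993]), np.float64(1.482664176612553))
out tri (array([465.7478014 , 276.19012029,  89.59231055]), np.float64(0.5546308702989858)) [465.83463625 273.9908043   92.        ]
in [580.   62.1 104. ] carrier [ 6.  56.1]
in [581.   62.7 104. ] carrier [ 7.1 56.6]
target bottle-in [584.   81.5] second [590.1  21.8]
at [608.7 -92.5 250.7] [ 3.141e+00  1.000e-03 -3.064e+00] t 3.03 shift [0.0196 0.1961 0.1259] turn [array([5.0000e-04, 2.0000e-04, 1.0311e+00])]
```

```bash
python3 -m inch '[0,0,0,0.0039,0.0392,0.0252,-1,0,0,0,0.0039,0.0392,0.0252,-1,0,0,0,0.0039,0.0392,0.0252,-1,0,0,0,0.0039,0.0392,0.0252,-1,0,0,0,0.0039,0.0392,0.0252,-1,0,0,0.0793,0,0,0,-1,0,0,0.0793,0,0,0,-1,0,0,0.0793,0,0,0,-1,0,0,0.0793,0,0,0,-1]' | head -3
python3 -m inch '[0,0,0.0793,0,0,0,-1,0,0,0.0793,0,0,0,-1,0,0,0.0793,0,0,0,-1,0,0,0.0793,0,0,0,-1,0,0,0.0793,0,0,0,-1,0,0,0.0793,0,0,0,-1,0,0,0.0793,0,0,0,-1,0,0,0.0793,0,0,0,-1,0,0,0.0793,0,0,0,-1,0,0,0,0,0,0,-1]' | head -3
python3 - <<'E'
from h import *
*o,th=np.load("car.npy")
go([580.6,62.4,92],th+np.pi/2)
E
```

```text
time: 3.78
tool_pos: [580.7, 64.3, 149.7]
tcp_rot: [3.141, 0.0, 2.741]
time: 4.62
tool_pos: [580.9, 63.8, 149.8]
tcp_rot: [3.141, -0.0, 1.671]
at [580.9  63.8 149.8] [ 3.141 -0.     1.671] t 4.62 shift [-0.0017 -0.0006  0.0722] turn [array([ 0.0005, -0.0002, -0.0008])]
```

```bash
python3 -m inch '[0,0,0,-0.0008,-0.0003,0.0361,-1,0,0,0,-0.0008,-0.0003,0.0361,-1,0,0,0,0,0,0,-1,0,0,0,0,0,0,1,0,0,0,0,0,0,1,0,0,0,0,0,0,1,0,0,0,0,0,0,1,0,0,0,0,0,0,1,0,0,0,0,0,0,1]'
python3 - <<'E'
from h import *
*o,th=np.load("car.npy"); Rm=R.from_euler("z",th).as_matrix()[:2,:2]
s=get_obs(); print("carrier tcp",(Rm.T@(s["tool_pos"][:2]-o)).round(1)); go([*(Rm@[12,75]+o),92],th+np.pi/2)
E
```

```text
time: 5.37
tool_pos: [581.6, 60.7, 92.2]
tcp_rot: [3.14, 0.0, 1.674]
contact_force: [0.3, 0.3, -0.8]
grip_width: 56.4
finger_force: 0.0
carrier tcp [ 7.5 54.6]
at [581.6  60.7  92.2] [3.14  0.    1.674] t 5.37 shift [0.0255 0.0057 0.0002] turn [array([0.0009, 0.    , 0.0009])]
```

```bash
python3 -m inch '[0,0,0,0,0,0,1,0,0,0,0,0,0,1,0,0,0,0,0,0,1,0,0,0,0,0,0,1]'
python3 -m inch '[0,0,0,0.005,0,0,1,0,0,0,0.005,0,0,1,0,0,0,0.005,0,0,1,0,0,0,0.005,0,0,1,0,0,0,0.003,0.002,0,1,0,0,0,0,0.002,0,1,0,0,0,0.002,0.001,0,1,0,0,0,0,0,0,1]'
python3 - <<'E'
from h import *
*o,th=np.load("car.npy"); Rm=R.from_euler("z",th).as_matrix()[:2,:2]
s=get_obs(); print("carrier tcp",(Rm.T@(s["tool_pos"][:2]-o)).round(1),"F",(Rm.T@s["contact_force"][:2]).round(1),s["contact_force"][2].round(1)); go([*(Rm@[12,75]+o),92],th+np.pi/2)
E
```

```text
time: 5.7
tool_pos: [581.2, 60.7, 91.3]
tcp_rot: [-3.142, -0.0, 1.674]
contact_force: [-1.8, 0.3, -0.3]
grip_width: 29.9
finger_force: 0.0
time: 6.37
tool_pos: [583.3, 81.3, 91.3]
tcp_rot: [3.141, -0.0, 1.674]
contact_force: [0.1, 0.9, -0.6]
grip_width: 0.3
finger_force: 0.0
carrier tcp [11.3 74.8] F [0.2 0.9] -0.6
at [583.3  81.3  91.3] [ 3.141 -0.     1.674] t 6.37 shift [ 0.0002  0.0009 -0.0008] turn [array([ 0.0001, -0.0001,  0.0009])]
```

```bash
python3 - <<'E'
from h import *
import pickle
c=capture("wrist"); s=capture("side"); t=capture("top"); pickle.dump((c,s,t),open("x.pkl","wb"))
im=np.zeros((600,800,3),np.uint8)
im[:320,:512]=cv2.resize(c["image"],(512,320)); 
im[320:600,:400]=cv2.resize(s["image"][130:230,260:403],(400,280),interpolation=cv2.INTER_CUBIC); im[320:600,400:800]=cv2.resize(t["image"][110:226,220:386],(400,280),interpolation=cv2.INTER_CUBIC)
cv2.imwrite("pics/x.png",im[:,:,::-1])
E
```

```text
(no output)
```

View pics/x.png

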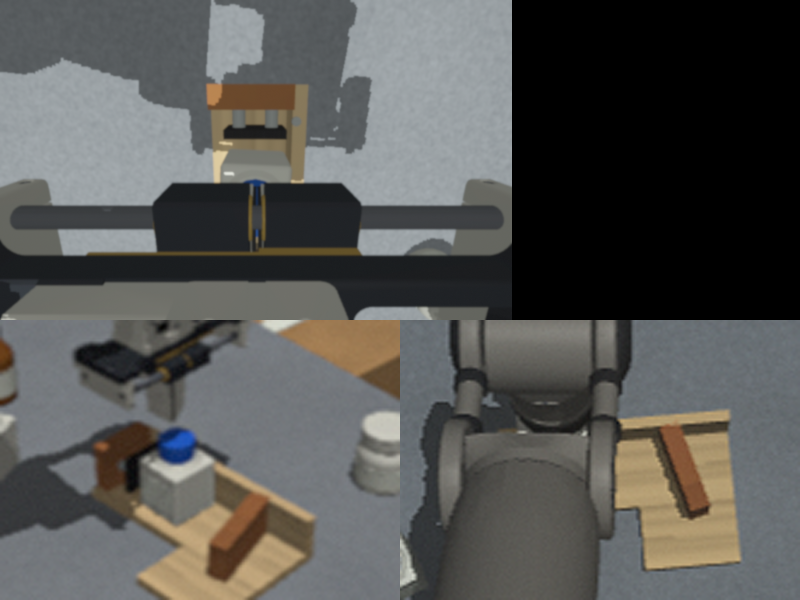

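```bash
python3 - <<'E'
from h import *
import pickle, plant
c,s,t=pickle.load(open("x.pkl","rb"))
print(plant.finger_overhang, [n for n in dir(plant) if n[0]!="_"])
for z in (80,92,104,116,130): print(z,"tip pred px",proj(s,[583.3,81.3,z]).round(1), "seen ray",onplane(s,(320,165),z).round(1))
k=blobs(s,(103,150,60),(125,255,255),40); print([cen(x).round(1).tolist() for x in k])
for z in(80,104):print(onplane(s,(322.5,174),z), proj(s,[581,62,z]))
print(get_obs()["tool_pos"],get_obs()["joint_positions"])
E
```

```text
11.0 ['Unreachable', 'capture', 'close_job', 'finger_overhang', 'get_obs']
80 tip pred px [319.  175.5] seen ray [622.3 124.1  80. ]
92 tip pred px [319.  172.3] seen ray [611.  110.1  92. ]
104 tip pred px [318.9 169. ] seen ray [599.6  96.1 104. ]
116 tip pred px [318.9 165.7] seen ray [588.3  82.1 116. ]
130 tip pred px [318.8 161.8] seen ray [575.1  65.7 130. ]
[[322.8, 174.4], [50.9, 107.4], [252.1, 162.0], [22.6, 89.0], [168.0, 122.2]]
[596.58820997  80.77982132  80.        ] [322.49885703 178.62448637]
[574.75158387  54.13913246 104.        ] [322.42928124 172.07559633]
[583.10214779  80.93284948  91.29420913] [ 7.75105055e-03  5.57018860e-01  1.48955927e+00  3.51340734e-05
  1.09511825e+00 -9.50191145e-02]
```

The composite shows the closed fingers standing above and behind the cap (side-crop fingertip end at (168,418), cap at (178,445)), and bottle_in has not moved. The side camera puts the tips near z=117, not 80. I'll measure the real fingertips in free space.

```bash
python3 -m inch '[0,0,0,0,0,-0.05,1,0,0,0,-0.045,0,0,1,0,0,0,-0.045,0,0,1,0,0,0,-0.045,0,0,1,0,0,0,-0.045,0,0,1,0,0,0,0,0,0,1,0,0,0,0,0,0,1]'
python3 - <<'E'
from h import *
import pickle
s=capture("side");c=capture("wrist"); o=get_obs(); pickle.dump((s,c,o),open("y.pkl","wb")); p=o["tool_pos"]
u=proj(s,p).round().astype(int); print(p,u)
for z in (-30,-20,-11,0,10,20,30): print(z,proj(s,p+[0,0,z]).round(1))
x0,y0=u[0]-40,u[1]-35
im=np.zeros((600,800,3),np.uint8); im[:300,:400]=cv2.resize(s["image"][y0:y0+60,x0:x0+80],(400,300),interpolation=cv2.INTER_CUBIC)
q=proj(s,p-[0,0,11]); cv2.circle(im,(int((q[0]-x0+.5)*5),int((q[1]-y0+.5)*5)),3,(255,0,0),-1)
cr=c["image"][180:380,160:480]; im[320:600,:448]=cv2.resize(cr,(448,280))
cv2.imwrite("pics/y.png",im[:,:,::-1])
E
```

```text
time: 7.1
tool_pos: [597.8, -64.3, 131.2]
tcp_rot: [-3.141, -0.0, 1.67]
contact_force: [-0.5, 0.7, 0.8]
grip_width: 0.3
finger_force: 0.0
[597.66393857 -61.72131002 131.24320046] [355 181]
-30 [354.8 189.6]
-20 [355.  186.8]
-11 [355.1 184.2]
0 [355.3 181. ]
10 [355.4 178.1]
20 [355.6 175.1]
30 [355.7 172.2]
```

View pics/y.png

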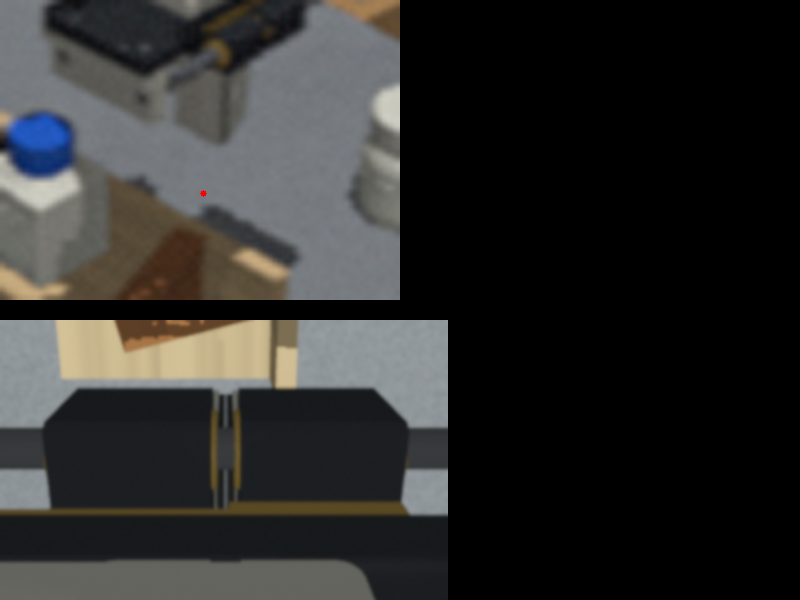

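The side crop shows the closed fingertip's lowest corner at (220,142), about 30 mm above where the reported TCP and overhang put it (red dot at (203,193)). So the true fingers end well behind the reported TCP. I'll measure it by touching the bare bench.

```bash
python3 - <<'E'
from h import *
go([440,130,131])
E
```

```text
at [597.7 -61.7 131.2] [-3.141e+00 -1.000e-03  1.673e+00] t 7.2 shift [ 0.2586 -0.1715  0.0005] turn []
```

```bash
python3 -m inch '[0,0,0,0.037,-0.0245,0,1,0,0,0,0.037,-0.0245,0,1,0,0,0,0.037,-0.0245,0,1,0,0,0,0.037,-0.0245,0,1,0,0,0,0.037,-0.0245,0,1,0,0,0,0.037,-0.0245,0,1,0,0,0,0.037,-0.0245,0,1,0,0,0,0,0,0.045,1,0,0,0,0,0,0.045,1,0,0,0,0,0,0.045,1]' | head -2
python3 -m inch '[0,0,0,0,0,0.025,1,0,0,0,0,0,0.01,1,0,0,0,0,0,0,1]' | head -4
python3 -m inch '[0,0,0,0,0,0.005,1,0,0,0,0,0,0.005,1,0,0,0,0,0,0,1]' | head -4
python3 - <<'E'
from h import *
s=capture("side");o=get_obs();p=o["tool_pos"];u=proj(s,p);print(p,u)
x0,y0=int(u[0])-40,int(u[1])-40
cv2.imwrite("pics/z.png",cv2.resize(s["image"][y0:y0+60,x0:x0+80],(480,360),interpolation=cv2.INTER_CUBIC)[:,:,::-1]); print(x0,y0)
E
```

```text
time: 8.03
tool_pos: [439.9, 132.0, 23.3]
time: 8.28
tool_pos: [438.6, 130.6, -5.9]
tcp_rot: [-3.138, -0.0, 1.675]
contact_force: [-0.4, -0.9, 0.5]
time: 8.53
tool_pos: [440.8, 130.0, -12.0]
tcp_rot: [3.14, -0.0, 1.674]
contact_force: [-0.7, 0.1, 0.7]
[440.73013251 129.96013522 -11.91002068] [273.88117789 210.19753414]
233 170
```

View pics/z.png

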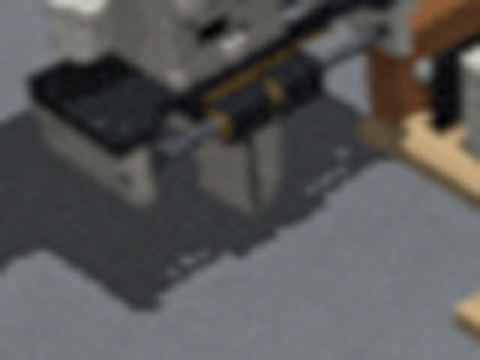

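The crop shows the fingertip's lowest corner at (252,212), still just short of its shadow, so it is not yet touching. I'll keep stepping down.

```bash
python3 -m inch '[0,0,0,0,0,0.0025,1,0,0,0,0,0,0.0025,1,0,0,0,0,0,0,1]' | sed -n 2,4p
python3 -m inch '[0,0,0,0,0,0.0025,1,0,0,0,0,0,0,1]' | sed -n 2,4p;python3 -m inch '[0,0,0,0,0,0.0025,1,0,0,0,0,0,0,1]' | sed -n 2,4p
```

```text
tool_pos: [440.2, 129.8, -16.6]
tcp_rot: [3.141, -0.0, 1.674]
contact_force: [0.2, -0.5, 1.3]
tool_pos: [440.0, 129.8, -18.8]
tcp_rot: [-3.141, -0.0, 1.674]
contact_force: [-0.4, 0.7, -0.5]
tool_pos: [440.0, 129.8, -20.9]
tcp_rot: [-3.141, -0.0, 1.674]
contact_force: [-0.2, -1.4, -1.0]
```

```bash
python3 -m inch '[0,0,0,0,0,0.0025,1,0,0,0,0,0,0,1]' | sed -n 2,4p;python3 -m inch '[0,0,0,0,0,0.0025,1,0,0,0,0,0,0,1]' | sed -n 2,4p
```

```text
tool_pos: [440.0, 129.8, -22.9]
tcp_rot: [-3.141, -0.0, 1.674]
contact_force: [0.9, -0.0, 0.5]
tool_pos: [440.0, 129.8, -24.9]
tcp_rot: [-3.141, -0.0, 1.674]
contact_force: [0.2, -0.3, 1.5]
```

```bash
python3 -m inch '[0,0,0,0,0,0.0012,1,0,0,0,0,0,0.0012,1,0,0,0,0,0,0,1]' | sed -n 2,4p;python3 -m inch '[0,0,0,0,0,0.0012,1,0,0,0,0,0,0.0012,1,0,0,0,0,0,0,1]' | sed -n 2,4p
```

```text
tool_pos: [440.0, 129.8, -26.7]
tcp_rot: [-3.141, -0.0, 1.674]
contact_force: [-1.5, 0.3, -0.4]
tool_pos: [440.3, 129.8, -27.8]
tcp_rot: [3.141, -0.0, 1.674]
contact_force: [-1.4, -1.1, 10.2]
```

```bash
python3 -m inch '[0,0,0,0,0,0.0012,1,0,0,0,0,0,0.0012,1,0,0,0,0,0,0,1]' | sed -n 2,4p;python3 -m inch '[0,0,0,0,0,0.0012,1,0,0,0,0,0,0.0012,1,0,0,0,0,0,0,1]' | sed -n 2,4p
```

```text
tool_pos: [440.3, 129.9, -28.0]
tcp_rot: [3.14, 0.0, 1.674]
contact_force: [-8.4, -1.7, 32.9]
tool_pos: [440.4, 129.9, -28.1]
tcp_rot: [3.139, 0.0, 1.674]
contact_force: [-13.5, -3.0, 55.8]
```

The fingertips met the bench at reported z = -27.5, so tip height = reported z + 27.5. The reported TCP therefore lies 38.5 mm further along the tool than stated. I'll use that offset and check the tip's x and y.

```bash
python3 -m inch '[0,0,0,0,0,-0.01,-1,0,0,0,0,0,-0.05,-1,0,0,0,0,0,-0.05,-1,0,0,0,0,0,-0.05,-1,0,0,0,0,0,-0.04,-1,0,0,0,0,0,0,-1]' | sed -n 1,4p
python3 - <<'E'
from h import *
s=capture("side")
for d in((-19,-9.5),(-19,9.5),(19,-9.5)): print(proj(s,[440.7+d[0],130+d[1],15.6]).round(1),"corner; seen lowest (275,205.3), box left ~266 right ~279")
*o,th=np.load("car.npy"); Rm=R.from_euler("z",th).as_matrix()[:2,:2]
go([580.6,62.4,133],th+np.pi/2)
E
```

```text
time: 11.0
tool_pos: [443.9, 130.4, 133.8]
tcp_rot: [3.13, -0.0, 1.674]
contact_force: [1.1, 1.2, 0.5]
[269.7 207.3] corner; seen lowest (275,205.3), box left ~266 right ~279
[266.2 204.3] corner; seen lowest (275,205.3), box left ~266 right ~279
[280.  202.2] corner; seen lowest (275,205.3), box left ~266 right ~279
at [442.4 130.1 130.9] [ 3.134 -0.     1.674] t 11.05 shift [-0.102   0.1632 -0.0014] turn [array([ 0.0052, -0.0001,  0.0008])]
```

```bash
python3 -m inch '[0,0,0,-0.0204,0.0326,0,-1,0,0,0,-0.0204,0.0326,0,-1,0,0,0,-0.0204,0.0326,0,-1,0,0,0,-0.0204,0.0326,0,-1,0,0,0,-0.0204,0.0326,0,-1,0,0,0,0,0,0,-1,0,0,0,0,0,0,-1]' | sed -n 2,3p
python3 - <<'E'
from h import *
*o,th=np.load("car.npy")
go([580.6,62.4,53.5],th+np.pi/2)
E
```

```text
tool_pos: [577.9, 61.3, 125.3]
tcp_rot: [-3.138, -0.001, 1.672]
at [577.9  61.3 125.3] [-3.138e+00 -1.000e-03  1.672e+00] t 11.63 shift [0.001  0.0038 0.0897] turn [array([-0.0023, -0.0004, -0.0003])]
```

```bash
python3 -m inch '[-0.002,0,0,0.001,0.0038,0.03,-1,0,0,0,0,0,0.03,-1,0,0,0,0,0,0.029,-1,0,0,0,0,0,0,-1]' | sed -n 2,4p
python3 -m inch '[0,0,0,0,0,0,1,0,0,0,0,0,0,1,0,0,0,0,0,0,1,0,0,0,0,0,0,1,0,0,0,0,0,0,1,0,0,0,0,0,0,1,0,0,0,0,0,0,1,0,0,0,0,0,0,1,0,0,0,0,0,0,1,0,0,0,0,0,0,1]'
python3 - <<'E'
from h import *
*o,th=np.load("car.npy"); Rm=R.from_euler("z",th).as_matrix()[:2,:2]
s=get_obs(); print("carrier tcp",(Rm.T@(s["tool_pos"][:2]-o)).round(1)); go([*(Rm@[12,75]+o),53.5],th+np.pi/2)
E
```

```text
tool_pos: [576.3, 63.9, 51.3]
tcp_rot: [-3.134, -0.002, 1.674]
contact_force: [-1.0, -0.1, -1.6]
time: 12.8
tool_pos: [581.7, 63.1, 56.7]
tcp_rot: [3.138, -0.0, 1.674]
contact_force: [-0.1, 0.8, 1.2]
grip_width: 39.4
finger_force: 30.0
carrier tcp [ 7.8 57. ]
at [581.7  63.1  56.7] [ 3.138 -0.     1.674] t 12.8 shift [0.0225 0.0052 0.004 ] turn [array([ 0.0026, -0.    ,  0.0007])]
```

```bash
python3 -m inch '[0,0,0,0.0045,0.001,0,1,0,0,0,0.0045,0.001,0,1,0,0,0,0.0045,0.001,0,1,0,0,0,0.0045,0.001,0,1,0,0,0,0.0045,0.001,0,1,0,0,0,0.0015,0,0,1,0,0,0,0,0,0,1,0,0,0,0,0,0,1]'
python3 - <<'E'
from h import *
*o,th=np.load("car.npy"); Rm=R.from_euler("z",th).as_matrix()[:2,:2]
s=get_obs(); print("carrier tcp",(Rm.T@(s["tool_pos"][:2]-o)).round(1),"F",(Rm.T@s["contact_force"][:2]).round(1),s["contact_force"][2].round(1),"M",s["moment"].round(2)); go([*(Rm@[12,75]+o),53.5],th+np.pi/2)
E
```

```text
time: 13.47
tool_pos: [583.2, 81.1, 58.1]
tcp_rot: [3.139, 0.003, 1.674]
contact_force: [-4.3, -8.6, 13.8]
grip_width: 39.3
finger_force: 30.0
carrier tcp [11.2 74.7] F [-5.1 -8.1] 13.8 M [-1.77  1.02 -0.03]
at [583.2  81.1  58.1] [3.139e+00 3.000e-03 1.674e+00] t 13.47 shift [0.0004 0.001  0.0057] turn [array([0.002 , 0.0019, 0.0011])]
```

```bash
python3 -m inch '[0,0,0,0,0,0,-1,0,0,0,0,0,0,-1,0,0,0,0,0,0,-1,0,0,0,0,0,0,-1,0,0,0,0,0,0,-1,0,0,0,0,0,-0.02,-1,0,0,0,0,0,-0.045,-1,0,0,0,0,0,-0.05,-1,0,0,0,0,0,0,-1]' 
python3 - <<'E'
from h import *
go([505,195,165],2.037)
E
```

```text
time: 14.22
tool_pos: [587.2, 83.0, 156.2]
tcp_rot: [3.126, 0.001, 1.674]
contact_force: [0.6, 0.4, 0.9]
grip_width: 90.5
finger_force: 0.0
at [587.2  83.  156.2] [3.126e+00 1.000e-03 1.674e+00] t 14.22 shift [ 0.1498 -0.0876 -0.0126] turn [array([ 0.0104,  0.0025, -0.242 ])]
```

```bash
python3 -m inch '[0,0,0,0.03,-0.0175,-0.001,-1,0,0,0,0.03,-0.0175,-0.001,-1,0,0,0,0.03,-0.0175,-0.001,-1,0,0,0,0.03,-0.0175,-0.001,-1,0,0,0,0.03,-0.0175,-0.001,-1,0,0,-0.0605,0,0,0,-1,0,0,-0.0605,0,0,0,-1,0,0,-0.0605,0,0,0,-1,0,0,-0.0605,0,0,0,-1,0,0,0,0,0,0,-1]' |sed -n 2,3p
python3 -m inch '[0,0,0,0,0,0,-1]' >/dev/null
python3 - <<'E'
from h import *
import pickle
c=capture("wrist");t=capture("top");pickle.dump((c,t),open("v.pkl","wb"))
go([466,274,165],2.037)
B=lambda k:[(cen(x).round(1).tolist(),cv2.contourArea(x)) for x in blobs(k,(103,150,120),(125,255,255),60)]
print("w",B(c)); print("t",B(t))
for p,_ in B(c): print(onplane(c,p,92).round(1))
t0=pickle.load(open("t2.pkl","rb")); *o,th=np.load("car.npy"); Rm=R.from_euler("z",th).as_matrix()[:2,:2]
f=lambda k,p:Rm.T@(onplane(k,p,104)[:2]-o)
q=[b for b,_ in B(t) if 285<b[0]<305][0] if any(285<b[0]<305 for b,_ in B(t)) else None
b=[b for b,_ in B(t) if 275<b[0]<305]
print("in move",b, [(f(t,x)-f(t0,(295.6,164.5))).round(1) for x in b])
# bottle top: bright, low-saturation
m=cv2.inRange(cv2.cvtColor(c["image"],cv2.COLOR_RGB2HSV),(0,0,165),(180,50,255))
for k in cv2.findContours(m,0,2)[0]:
    if cv2.contourArea(k)>500: r=cv2.minAreaRect(k); print(np.round(r[0],1),np.round(r[1],1),cv2.contourArea(k)); P=np.array([onplane(c,x,64) for x in cv2.boxPoints(r)]); e=P-np.roll(P,-1,0); print(P.mean(0).round(1),np.linalg.norm(e,axis=1).round(1),(np.degrees(np.arctan2(e[:,1],e[:,0]))%90).round(1))
cv2.imwrite("pics/v.png",c["image"][:,:,::-1])
E
```

```text
tool_pos: [500.9, 195.1, 152.1]
tcp_rot: [3.139, 0.001, 2.04]
at [501.1 194.8 152.2] [3.139e+00 1.000e-03 2.034e+00] t 15.23 shift [ 0.1081  0.005  -0.0161] turn [array([ 0.0018,  0.0006, -0.0019])]
w [([327.4, 87.7], 2125.5)]
t [([620.4, 395.3], 305.5), ([292.8, 163.6], 152.5), ([52.4, 251.7], 135.5)]
[465.8 276.3  92. ]
in move [[292.8, 163.6]] [array([2.9, 6.8])]
[326.5  89. ] [70. 71.] 1344.5
[465.4 277.1  64. ] [56.1 53.8 59.1 53.8] [26.6 28.4 26.5 25.2]
```

View pics/v.png

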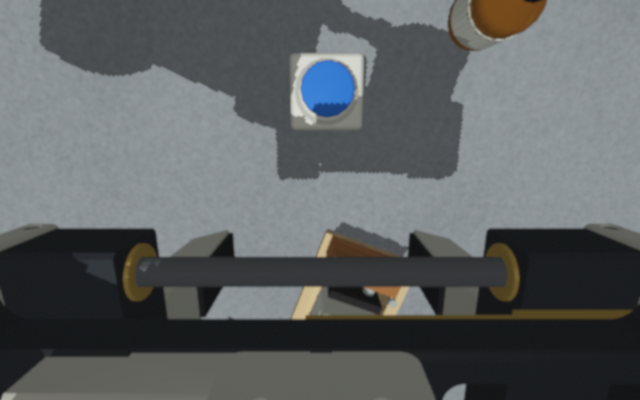

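The wrist view shows bottle_out square to the tool with its cap at (327,88), which is at (465.8, 276.3). The top view says bottle_in's cap moved only about 7 mm, so it tipped on its edge while held by the cap and fell back. I'll push it low on its body with closed fingers instead.

```bash
python3 - <<'E'
from h import *
*o,th=np.load("car.npy"); Rm=R.from_euler("z",th).as_matrix()[:2,:2]
print(Rm@[9,5]+o); go([*(Rm@[9,5]+o),130],th+np.pi/2)
E
```

```text
[588.10829253  11.56324707]
at [501.1 194.8 152.2] [3.139e+00 1.000e-03 2.034e+00] t 15.23 shift [-0.2535 -0.0052  0.0279] turn [array([0.0019, 0.0003, 0.2411])]
```

```bash
python3 -m inch '[0,0,0,-0.0423,-0.0009,0.0046,1,0,0,0,-0.0423,-0.0009,0.0046,1,0,0,0,-0.0423,-0.0009,0.0046,1,0,0,0,-0.0423,-0.0009,0.0046,1,0,0,0,-0.0423,-0.0009,0.0046,1,0,0,0,-0.0423,-0.0009,0.0046,1,0,0,0.0603,0,0,0,1,0,0,0.0603,0,0,0,1,0,0,0.0603,0,0,0,1,0,0,0.0603,0,0,0,1]' |sed -n 2,3p
python3 -m inch '[0,0,0,0,0,0,1,0,0,0,0,0,0,1]' |tail -2
cat > look.py <<'E'
from h import *
*o,th=np.load("car.npy"); Rm=R.from_euler("z",th).as_matrix()[:2,:2]
tc=lambda X:(Rm.T@(np.asarray(X)[:2]-o)).round(1)
def look():
    c=capture("wrist")
    for k in blobs(c,(103,150,120),(125,255,255),100): print("cap",tc(onplane(c,cen(k),104)),cv2.contourArea(k),cen(k).round(1))
    return c
def tgt(x,y,z,yaw=np.pi/2): # carrier xy, fingertip z
    s=get_obs(); print("tcp in carrier",tc(s["tool_pos"]),"tip z",(s["tool_pos"][2]+27.5).round(1),"F",(Rm.T@s["contact_force"][:2]).round(1),s["contact_force"][2].round(1)); go([*(Rm@[x,y]+o),z-27.5],th+yaw)
E
python3 - <<'E'
from look import *
c=look(); tgt(9,5,44)
cv2.imwrite("pics/u.png",c["image"][:,:,::-1])
E
```

```text
tool_pos: [588.5, 11.0, 130.1]
tcp_rot: [3.139, -0.0, 1.667]
grip_width: 16.6
finger_force: 0.0
cap [10.9 65.6] 2640.0 [323.2 127.9]
tcp in carrier [9.4 4.9] tip z 157.9 F [-0.4  0.1] 0.2
at [588.5  11.5 130.4] [ 3.139 -0.     1.677] t 16.28 shift [ 0.0002 -0.0009  0.1423] turn [array([ 0.002 , -0.0001,  0.0029])]
```

```bash
python3 -m inch '[0,0,0,0,0,0.0355,1,0,0,0,0,0,0.0355,1,0,0,0,0,0,0.0355,1,0,0,0,0,0,0.0355,1,0,0,0,0.008,0.001,0,1,0,0,0,0.008,0.001,0,1,0,0,0,0.008,0,0,1,0,0,0,0.004,0,0,1,0,0,0,0,0,0,1]' |sed -n 2,4p
python3 -m inch '[0,0,0,0.004,0,0,1,0,0,0,0.003,0,0,1,0,0,0,0,0,0,1]' |sed -n 2,4p
python3 - <<'E'
from look import *
look(); tgt(9,36,44)
E
```

```text
tool_pos: [589.3, 35.0, 18.8]
tcp_rot: [3.135, 0.001, 1.677]
contact_force: [-1.6, -0.2, -0.5]
tool_pos: [588.0, 39.8, 17.6]
tcp_rot: [3.137, 0.0, 1.675]
contact_force: [-0.0, 0.3, -0.5]
cap [10.2 77.5] 9110.5 [317.1 189.3]
tcp in carrier [11.4 33.1] tip z 44.8 F [-0.1  0.9] 0.4
at [587.6  39.8  17.3] [ 3.138 -0.     1.675] t 17.33 shift [ 0.0036 -0.003   0.0009] turn [array([ 0.0024, -0.0001,  0.0016])]
```

```bash
for i in 1; do python3 -m inch '[0,0,0,0.002,0,0,1,0,0,0,0,0,0,1]' |sed -n 2,4p; python3 -m inch '[0,0,0,0.0015,0,0,1,0,0,0,0,0,0,1]' |sed -n 2,4p;  python3 -m inch '[0,0,0,0.0015,0,0,1,0,0,0,0,0,0,1]' |sed -n 2,4p; done
python3 - <<'E'
from look import *
look(); tgt(9,36,44)
E
```

```text
tool_pos: [587.4, 41.1, 16.9]
tcp_rot: [3.138, 0.0, 1.675]
contact_force: [0.1, -1.1, 1.1]
tool_pos: [587.3, 42.1, 16.9]
tcp_rot: [3.138, 0.0, 1.675]
contact_force: [0.2, -2.1, 2.0]
tool_pos: [587.2, 43.3, 16.9]
tcp_rot: [3.138, 0.0, 1.675]
contact_force: [-1.0, -4.2, 3.1]
cap [10.2 81.2] 9147.0 [318.1 189.4]
tcp in carrier [11.3 36.7] tip z 44.4 F [-0.2 -4.1] 2.8
at [587.2  43.3  16.9] [3.138 0.    1.675] t 17.88 shift [-0.0008 -0.0029  0.0004] turn [array([0.0021, 0.0002, 0.0016])]
```

```bash
python3 -m inch '[0,0,0,-0.006,0,0,1,0,0,0,0,0,-0.034,1,0,0,0,0,0,-0.034,1,0,0,0,0,0,-0.034,1,0,0,0,0.027,-0.0385,0,1,0,0,0,0.027,-0.0385,0,1,0,0,0,0,0,0,1]' |sed -n 2,3p
python3 -m inch '[0,0,0,0,0,0.034,1,0,0,0,0,0,0.034,1,0,0,0,0,0,0.034,1,0,0,0,0,0.006,0,1,0,0,0,0,0.005,0,1,0,0,0,0,0,0,1]' |sed -n 2,4p
python3 - <<'E'
from look import *
tgt(-37,75,44)
E
```

```text
tool_pos: [514.3, 78.1, 97.2]
tcp_rot: [-3.136, -0.003, 1.677]
tool_pos: [532.6, 76.4, 17.7]
tcp_rot: [3.136, -0.0, 1.675]
contact_force: [0.5, 0.5, 0.3]
tcp in carrier [-39.7  75.1] tip z 45.2 F [0.5 0.4] 0.3
at [532.6  76.4  17.7] [ 3.136 -0.     1.675] t 18.97 shift [-0.0001  0.0034  0.0016] turn [array([ 0.0036, -0.0001,  0.0015])]
```

```bash
python3 -m inch '[0,0,0,0,0.002,0,1,0,0,0,0,0,0,1]' |sed -n 2,4p; python3 -m inch '[0,0,0,0,0.0015,0,1,0,0,0,0,0,0,1]' |sed -n 2,4p;  python3 -m inch '[0,0,0,0,0.0015,0,1,0,0,0,0,0,0,1]' |sed -n 2,4p
python3 - <<'E'
from look import *
tgt(-37,75,44)
E
```

```text
tool_pos: [533.5, 76.5, 18.1]
tcp_rot: [3.136, 0.0, 1.675]
contact_force: [-0.1, -0.1, 0.1]
tool_pos: [534.0, 76.6, 17.4]
tcp_rot: [3.137, 0.0, 1.675]
contact_force: [-0.4, -1.3, 1.1]
tool_pos: [534.5, 76.6, 16.9]
tcp_rot: [3.139, -0.0, 1.675]
contact_force: [-1.2, -1.1, 0.1]
tcp in carrier [-37.7  75.2] tip z 44.4 F [-1.3 -0.9] 0.1
at [534.5  76.6  16.9] [ 3.139 -0.     1.675] t 19.47 shift [-0.0002  0.0009  0.0005] turn [array([ 0.0019, -0.    ,  0.0016])]
```

```bash
python3 -m inch '[0,0,0,0,0.0015,0,1,0,0,0,0,0,0,1]' |sed -n 2,4p; python3 -m inch '[0,0,0,0,0.0015,0,1,0,0,0,0,0,0,1]' |sed -n 2,4p;  python3 -m inch '[0,0,0,0,0.001,0,1,0,0,0,0,0,0,1]' |sed -n 2,4p
python3 - <<'E'
from look import *
tgt(-37,75,44)
E
```

```text
tool_pos: [535.2, 76.7, 16.7]
tcp_rot: [3.14, -0.0, 1.675]
contact_force: [-2.9, -1.5, 2.7]
tool_pos: [535.9, 76.8, 16.6]
tcp_rot: [3.141, -0.0, 1.675]
contact_force: [-5.8, -1.2, 5.2]
tool_pos: [535.9, 76.8, 16.6]
tcp_rot: [-3.141, -0.0, 1.675]
contact_force: [-9.1, -2.1, 7.2]
tcp in carrier [-36.3  75.2] tip z 44.1 F [-9.3 -1.2] 7.2
at [535.9  76.8  16.6] [-3.141 -0.     1.675] t 19.97 shift [-0.0002 -0.0008  0.0001] turn [array([-0.0007, -0.0001,  0.0017])]
```

```bash
python3 -m inch '[0,0,0,0,-0.02,0,1,0,0,0,0,0,-0.035,-1,0,0,0,0,0,-0.035,-1,0,0,0,0,0,-0.04,-1,0,0,0,0,0,0,-1]' |sed -n 2,3p
python3 - <<'E'
from look import *
c=look()
go([465.8,276.3,102],2.037)
E
```

```text
tool_pos: [525.8, 75.4, 110.4]
tcp_rot: [3.127, 0.001, 1.675]
cap [11.1 84.1] 1457.0 [412.1 213. ]
at [524.5  75.4 107.8] [3.130e+00 1.000e-03 1.675e+00] t 20.43 shift [ 0.2574 -0.047   0.0066] turn [array([ 0.0073,  0.0018, -0.2414])]
```

```bash
python3 -m inch '[0,0,0,0.0368,-0.0067,0.0009,-1,0,0,0,0.0368,-0.0067,0.0009,-1,0,0,0,0.0368,-0.0067,0.0009,-1,0,0,0,0.0368,-0.0067,0.0009,-1,0,0,0,0.0368,-0.0067,0.0009,-1,0,0,0,0.0368,-0.0067,0.0009,-1,0,0,0,0.0368,-0.0067,0.0009,-1]' |sed -n 2,3p
python3 -m inch '[0,0,-0.0604,0,0,0,-1,0,0,-0.0604,0,0,0,-1,0,0,-0.0604,0,0,0,-1,0,0,-0.0604,0,0,0,-1,0,0,0,0,0,0,-1,0,0,0,0,0,0,-1]' |sed -n 2,3p
python3 - <<'E'
from look import *
go([465.8,276.3,44],2.037)
E
```

```text
tool_pos: [462.1, 277.6, 98.2]
tcp_rot: [3.14, 0.0, 1.675]
tool_pos: [462.6, 276.3, 98.5]
tcp_rot: [3.14, 0.001, 2.035]
at [462.6 276.3  98.5] [3.140e+00 1.000e-03 2.035e+00] t 21.52 shift [-0.0017  0.0034  0.0682] turn [array([ 0.0012,  0.0006, -0.0016])]
```

```bash
python3 -m inch '[0,0,0,-0.0017,0.0034,0.0341,-1,0,0,0,0,0,0.0341,-1,0,0,0,0,0,0,1,0,0,0,0,0,0,1,0,0,0,0,0,0,1,0,0,0,0,0,0,1,0,0,0,0,0,0,1,0,0,0,0,0,0,1,0,0,0,0,0,0,1,0,0,0,0,0,0,1]'
python3 -m inch '[0,0,0,0,0,0,1,0,0,0,0,0,0,1,0,0,0,0,0,0,1]' | tail -5
```

```text
time: 22.35
tool_pos: [466.3, 276.5, 45.4]
tcp_rot: [3.138, 0.001, 2.037]
contact_force: [0.5, 0.0, 0.4]
grip_width: 43.2
finger_force: 0.0
tool_pos: [466.1, 276.4, 45.2]
tcp_rot: [3.139, 0.001, 2.037]
contact_force: [-1.2, -0.3, 3.6]
grip_width: 38.9
finger_force: 30.0
```

```bash
python3 -m inch '[0,0,0,0,0,-0.036,1,0,0,0,0,0,-0.036,1,0,0,0,0,0,-0.036,1,0,0,0,0,0,-0.036,1,0,0,0.0607,0,0,0,1,0,0,0.0607,0,0,0,1,0,0,0.0607,0,0,0,1,0,0,0.0607,0,0,0,1,0,0,0,0,0,0,1,0,0,0,0,0,0,1]'
python3 - <<'E'
from look import *
tgt(9,11,190)
E
```

```text
time: 23.43
tool_pos: [465.5, 276.2, 159.7]
tcp_rot: [3.139, 0.0, 1.676]
contact_force: [0.5, 0.2, -1.7]
grip_width: 39.4
finger_force: 30.0
tcp in carrier [-86.1 280.7] tip z 187.2 F [0.5 0.1] -1.7
at [465.5 276.2 159.7] [3.139 0.    1.676] t 23.43 shift [-0.3376  0.1178 -0.0032] turn [array([0.0014, 0.0001, 0.0022])]
```

```bash
python3 -m inch '[0,0,0.0022,-0.034,0.0118,-0.0003,1,0,0,0,-0.034,0.0118,-0.0003,1,0,0,0,-0.034,0.0118,-0.0003,1,0,0,0,-0.034,0.0118,-0.0003,1,0,0,0,-0.034,0.0118,-0.0003,1,0,0,0,-0.034,0.0118,-0.0003,1,0,0,0,-0.034,0.0118,-0.0003,1,0,0,0,-0.034,0.0118,-0.0003,1,0,0,0,-0.034,0.0118,-0.0003,1,0,0,0,-0.031,0.0118,-0.0003,1]'|sed -n 2,3p
python3 -m inch '[0,0,0,0,0,0,1,0,0,0,0,0,0,1,0,0,0,0,0,0,1]'|sed -n 2,3p
python3 - <<'E'
from look import *
c=look(); tgt(9,11,90)
E
```

```text
tool_pos: [586.7, 15.7, 162.4]
tcp_rot: [3.139, -0.0, 1.672]
tool_pos: [585.9, 17.8, 162.3]
tcp_rot: [3.14, -0.001, 1.671]
cap [11.7 76.4] 1994.5 [326.2 121.3]
cap [  7.6 -19.5] 1721.5 [320.8 242.6]
cap [  7.4 -64.8] 437.5 [320.7 292.6]
tcp in carrier [ 7.4 11.9] tip z 190.0 F [-0.3  0.8] -2.3
at [585.8  18.3 162.5] [ 3.140e+00 -1.000e-03  1.671e+00] t 24.57 shift [-0.0012  0.0018  0.125 ] turn [array([ 0.0014, -0.0005, -0.0007])]
```

```bash
python3 -m inch '[0,0,0,-0.0012,0.0018,0.0312,1,0,0,0,0,0,0.0312,1,0,0,0,0,0,0.0312,1,0,0,0,0,0,0.03,1,0,0,0,0,0,0,1,0,0,0,0,0,0,1]'|sed -n 2,4p
python3 - <<'E'
from look import *
tgt(9,11,84.7)
E
```

```text
tool_pos: [587.2, 17.8, 63.4]
tcp_rot: [3.141, -0.001, 1.672]
contact_force: [0.0, 0.2, -1.8]
tcp in carrier [ 8.7 11.3] tip z 90.9 F [0.  0.2] -1.8
at [587.2  17.8  63.4] [ 3.141e+00 -1.000e-03  1.672e+00] t 25.07 shift [-0.0004  0.0003  0.0077] turn [array([ 0.0002, -0.0005, -0.0005])]
```

```bash
python3 -m inch '[0,0,0,0.0015,0.0015,0.0045,1,0,0,0,0.0015,0.001,0,1,0,0,0,0,0,0,1]'|sed -n 2,4p; python3 -m inch '[0,0,0,0.001,0.0005,0,1,0,0,0,0,0,0,1]'|sed -n 2,4p; python3 -m inch '[0,0,0,0.001,0.0005,0,1,0,0,0,0,0,0,1]'|sed -n 2,4p
python3 - <<'E'
from look import *
tgt(12,15,84.7)
E
```

```text
tool_pos: [590.3, 19.5, 61.6]
tcp_rot: [3.137, 0.0, 1.67]
contact_force: [-1.4, -1.4, -1.0]
tool_pos: [590.3, 20.0, 61.1]
tcp_rot: [3.138, 0.0, 1.67]
contact_force: [-2.0, -1.1, -1.1]
tool_pos: [590.3, 20.8, 60.5]
tcp_rot: [3.139, 0.0, 1.67]
contact_force: [-4.7, -2.2, -0.3]
tcp in carrier [12.1 14. ] tip z 88.0 F [-4.9 -1.7] -0.3
at [590.3  20.8  60.5] [3.139 0.    1.67 ] t 25.65 shift [ 0.0013 -0.0001  0.0041] turn [array([ 0.0016,  0.0001, -0.0018])]
```

```bash
python3 -m inch '[0,0,0,0,-0.0005,0.002,1,0,0,0,0.0005,0,0.002,1,0,0,0,0,0,0.0005,1,0,0,0,0,0,0,1]'|sed -n 2,4p
python3 -m inch '[0,0,0,0,0,0,-1,0,0,0,0,0,0,-1,0,0,0,0,0,0,-1,0,0,0,0,0,0,-1,0,0,0,0,0,0,-1,0,0,0,0,0,-0.02,-1,0,0,0,0,0,-0.05,-1,0,0,0,0,0,-0.04,-1,0,0,0,-0.04,0,0,-1,0,0,0,-0.04,0,0,-1]'|sed -n 2,5p
python3 -m inch '[0,0,0,0,0,0,-1,0,0,0,0,0,0,-1]'>/dev/null
python3 - <<'E'
from look import *
c=look(); tgt(8,-45,63)
E
```

```text
tool_pos: [590.2, 21.6, 57.3]
tcp_rot: [3.138, -0.0, 1.67]
contact_force: [-5.0, -0.8, 4.7]
tool_pos: [598.0, -42.0, 147.6]
tcp_rot: [3.133, 0.001, 1.673]
contact_force: [0.0, -0.8, -0.9]
grip_width: 91.8
cap [10.9 73.9] 2541.0 [318.2  24.8]
cap [11.3 21.1] 1187.5 [319.4 110.4]
tcp in carrier [ 11.5 -49.9] tip z 172.0 F [-0.7 -0.3] -0.3
at [596.2 -42.8 144.5] [ 3.139e+00 -1.000e-03  1.668e+00] t 27.03 shift [ 0.006  -0.0048  0.1362] turn [array([ 0.0019, -0.0004, -0.0029])]
```

```bash
python3 - <<'E'
from look import *
c=capture("wrist");t=capture("top"); cv2.imwrite("pics/p2.png",c["image"][:,:,::-1])
for k in blobs(c,(103,120,25),(125,255,255),100):
    e=cv2.fitEllipse(k); print(cen(k).round(1),cv2.boundingRect(k),cv2.contourArea(k),"c",tc(onplane(c,cen(k),104)))
for k in blobs(t,(103,120,40),(125,255,255),60): print("top",cen(k).round(1),cv2.contourArea(k),tc(onplane(t,cen(k),104)))
print([proj(c,[*(Rm@[12,y]+o),104]).round(1) for y in(15,75)],[proj(t,[*(Rm@[12,y]+o),104]).round(1) for y in(15,75)])
# brown/white edges along row: seam between bottles on top plane z=76
g=cv2.cvtColor(c["image"],cv2.COLOR_RGB2GRAY)
for x in(-12,-8,34):
    print(x,[(y,int(g[tuple(proj(c,[*(Rm@[x,y]+o),76]).round().astype(int)[::-1])])) for y in range(-30,112,3)])
E
```

```text
[320.1  27.7] (290, 0, 61, 61) 2934.5 c [11.8 73.4]
[320.2 122.2] (293, 94, 56, 58) 2417.0 c [11.6 14.5]
top [608.  391.9] 981.0 [-591.8 -612.9]
top [ 54.7 252.1] 204.0 [-161.7  662.4]
top [286.5 163.9] 114.0 [11.  82.3]
[array([320.8, 121.4]), array([320.4,  24.8])] [array([313.1, 161.2]), array([289.4, 163.2])]
-12 [(-30, 71), (-27, 104), (-24, 104), (-21, 105), (-18, 104), (-15, 104), (-12, 118), (-9, 121), (-6, 121), (-3, 122), (0, 122), (3, 114), (6, 107), (9, 107), (12, 107), (15, 107), (18, 110), (21, 111), (24, 120), (27, 194), (30, 173), (33, 140), (36, 140), (39, 147), (42, 175), (45, 117), (48, 188), (51, 208), (54, 209), (57, 208), (60, 208), (63, 206), (66, 188), (69, 179), (72, 176), (75, 173), (78, 173), (81, 171), (84, 171), (87, 187), (90, 204), (93, 204), (96, 204), (99, 92), (102, 91), (105, 92), (108, 91), (111, 91)]
-8 [(-30, 57), (-27, 101), (-24, 103), (-21, 102), (-18, 103), (-15, 103), (-12, 117), (-9, 121), (-6, 121), (-3, 113), (0, 106), (3, 94), (6, 61), (9, 55), (12, 56), (15, 57), (18, 58), (21, 58), (24, 98), (27, 112), (30, 115), (33, 124), (36, 125), (39, 125), (42, 140), (45, 116), (48, 187), (51, 208), (54, 208), (57, 208), (60, 184), (63, 176), (66, 181), (69, 199), (72, 160), (75, 112), (78, 105), (81, 104), (84, 103), (87, 102), (90, 108), (93, 177), (96, 203), (99, 91), (102, 92), (105, 92), (108, 92), (111, 92)]
34 [(-30, 67), (-27, 112), (-24, 62), (-21, 52), (-18, 62), (-15, 100), (-12, 120), (-9, 121), (-6, 121), (-3, 122), (0, 119), (3, 108), (6, 105), (9, 102), (12, 93), (15, 94), (18, 101), (21, 107), (24, 110), (27, 120), (30, 124), (33, 124), (36, 124), (39, 124), (42, 116), (45, 90), (48, 109), (51, 124), (54, 124), (57, 124), (60, 123), (63, 114), (66, 105), (69, 105), (72, 108), (75, 112), (78, 109), (81, 95), (84, 93), (87, 105), (90, 118), (93, 123), (96, 123), (99, 91), (102, 91), (105, 92), (108, 91), (111, 91)]
```

Cap 2 measures (11.6, 14.5) in carrier axes and the seam sits at y=45 both front and back, so both bottles are square. Next is the thick wedge: hover beyond it and re-measure.

```bash
python3 - <<'E'
from look import *
go([600,-375,110],2.967)
E
```

```text
at [596.1 -41.7 144.4] [ 3.139e+00 -1.000e-03  1.670e+00] t 27.13 shift [-0.4151 -0.0365  0.0426] turn [array([ 1.700e-03,  7.000e-04, -8.646e-01])]
```

```bash
python3 -m inch '[0,0,0,-0.0415,-0.0036,0.0043,-1,0,0,0,-0.0415,-0.0036,0.0043,-1,0,0,0,-0.0415,-0.0036,0.0043,-1,0,0,0,-0.0415,-0.0036,0.0043,-1,0,0,0,-0.0415,-0.0036,0.0043,-1,0,0,0,-0.0415,-0.0036,0.0043,-1,0,0,0,-0.0415,-0.0036,0.0043,-1,0,0,0,-0.0415,-0.0036,0.0043,-1,0,0,0,-0.0415,-0.0036,0.0043,-1,0,0,0,-0.0415,-0.0036,0.0043,-1]'|sed -n 2,3p
python3 -m inch '[0,0,-0.0786,0,0,0,-1,0,0,-0.0786,0,0,0,-1,0,0,-0.0786,0,0,0,-1,0,0,-0.0786,0,0,0,-1,0,0,-0.0786,0,0,0,-1,0,0,-0.0786,0,0,0,-1,0,0,-0.0786,0,0,0,-1,0,0,-0.0786,0,0,0,-1,0,0,-0.0786,0,0,0,-1,0,0,-0.0786,0,0,0,-1]'|sed -n 2,3p
python3 -m inch '[0,0,-0.0786,0,0,0,-1,0,0,0,0,0,0,-1,0,0,0,0,0,0,-1]'|sed -n 2,3p
python3 - <<'E'
from look import *
import pickle
c=capture("wrist"); pickle.dump(c,open("wd.pkl","wb"))
go([532,-370,82],2.967)
for k in blobs(c,(3,60,60),(25,255,255),300):
    print(cv2.contourArea(k),cv2.boundingRect(k),tuple(np.round(np.array(cv2.minAreaRect(k)[0]),1)))
h=cv2.cvtColor(c["image"],cv2.COLOR_RGB2HSV)
m=cv2.inRange(h,(3,60,130),(25,255,255)); m=cv2.morphologyEx(m,cv2.MORPH_OPEN,np.ones((3,3)))
for k in cv2.findContours(m,0,1)[0]:
    if cv2.contourArea(k)>400:
        p=cv2.approxPolyDP(k,5,True)[:,0]; print(cv2.contourArea(k),p.tolist(),[onplane(c,q,40)[:2].round(1).tolist() for q in p])
E
```

```text
tool_pos: [600.9, -375.9, 109.8]
tcp_rot: [3.139, -0.001, 1.671]
tool_pos: [601.1, -374.2, 109.8]
tcp_rot: [3.14, 0.002, 2.856]
tool_pos: [601.0, -374.6, 109.9]
tcp_rot: [3.14, 0.003, 2.964]
at [ 600.9 -374.8  110. ] [3.140e+00 3.000e-03 2.964e+00] t 29.1 shift [ 0.0859 -0.0093  0.0347] turn [array([ 0.0008,  0.0017, -0.002 ])]
3955.0 (286, 99, 52, 114) (np.float64(311.5), np.float64(155.5))
3023.5 (0, 0, 105, 215) (np.float64(52.0), np.float64(107.0))
2821.0 (619, 0, 21, 186) (np.float64(629.0), np.float64(92.5))
1390.0 (306, 310, 325, 9) (np.float64(468.0), np.float64(314.0))
903.5 (486, 244, 34, 57) (np.float64(503.4), np.float64(271.8))
901.5 (123, 244, 33, 57) (np.float64(137.9), np.float64(271.9))
646.5 (407, 0, 25, 37) (np.float64(418.9), np.float64(17.9))
2872.5 [[287, 101], [295, 166], [309, 168], [311, 158], [315, 173], [326, 175], [336, 102]] [[517.6, -386.3], [567.5, -390.0], [571.1, -379.3], [563.5, -376.2], [575.9, -375.3], [579.1, -366.8], [524.9, -349.6]]
460.0 [[638, 39], [633, 56], [639, 172]] [[520.4, -125.2], [531.6, -128.1], [621.3, -117.8]]
```

```bash
python3 - <<'E'
from look import *
import pickle
a=pickle.load(open("w3.pkl","rb"));c=pickle.load(open("wd.pkl","rb"))
for p,q in(((76.5,79.5),(286.5,100.5)),((111.7,88),(337,101.5))): print(tri([(a,p),(c,q)]))
P=np.array([521.1,-367.9]); d=np.array([np.cos(-.177),np.sin(-.177)]); g=P+11*d; print(g)
go([*g,8-27.5],np.pi-.177)
E
```

```text
(array([ 517.51361153, -386.39729995,   41.82980058]), np.float64(0.2234505814733497))
(array([ 524.29574654, -348.6509244 ,   38.31830604]), np.float64(0.30799635029660516))
[ 531.92813989 -369.83684965]
at [ 600.9 -374.8  110. ] [3.140e+00 3.000e-03 2.964e+00] t 29.1 shift [ 0.0864 -0.0093  0.1616] turn [array([ 0.0008,  0.0017, -0.0004])]
```

```bash
python3 -m inch '[0,0.0017,0,0.0432,-0.0047,0,-1,0,0,0,0.0432,-0.0047,0,-1,0,0,0,0,0,0.04,-1,0,0,0,0,0,0.04,-1,0,0,0,0,0,0,-1,0,0,0,0,0,0,-1]'|sed -n 2,3p
python3 - <<'E'
from look import *
go([531.9,-369.8,-19.5],np.pi-.177)
E
```

```text
tool_pos: [530.5, -370.1, 45.0]
tcp_rot: [3.139, -0.003, 2.965]
at [ 530.5 -370.1   45. ] [ 3.139e+00 -3.000e-03  2.965e+00] t 29.6 shift [-0.0019  0.0004  0.0806] turn [array([ 0.002 , -0.0019,  0.0002])]
```

```bash
python3 -m inch '[0,0,0,-0.001,0.0004,0.035,-1,0,0,0,0,0,0.035,-1,0,0,0,0,0,0.0106,-1,0,0,0,0,0,0,1,0,0,0,0,0,0,1,0,0,0,0,0,0,1,0,0,0,0,0,0,1,0,0,0,0,0,0,1,0,0,0,0,0,0,1,0,0,0,0,0,0,1]'|sed -n 2,4p
python3 -m inch '[0,0,0,0,0,0,1,0,0,0,0,0,0,1,0,0,0,0,0,0,1,0,0,0,0,0,0,1]'
python3 - <<'E'
from look import *
go([531.9,-369.8,-19.5],np.pi-.177)
E
```

```text
tool_pos: [532.2, -371.0, -17.7]
tcp_rot: [3.141, 0.001, 2.967]
contact_force: [0.4, 0.0, -0.7]
time: 30.77
tool_pos: [532.0, -370.8, -18.2]
tcp_rot: [3.141, 0.0, 2.967]
contact_force: [-1.9, 1.5, 1.7]
grip_width: 37.9
finger_force: 29.7
at [ 532.  -370.8  -18.2] [3.141 0.    2.967] t 30.77 shift [0.0004 0.0012 0.0016] turn [array([0.0006, 0.0003, 0.0014])]
```

```bash
python3 -m inch '[0,0,0,0,0,-0.02,1,0,0,0,0,0,-0.05,1,0,0,0,0,0,-0.05,1,0,0,-0.0682,0,0,0,1,0,0,-0.0682,0,0,0,1,0,0,-0.0682,0,0,0,1,0,0,-0.0682,0,0,0,1,0,0,0,0,0,0,1,0,0,0,0,0,0,1]'
python3 - <<'E'
from look import *
tgt(-92.1,-35.9,77,np.pi+.1326)
s=capture("side")
for k in blobs(s,(3,60,60),(25,255,255),150)[:9]: print("side",cen(k).round(1),cv2.contourArea(k))
E
```

```text
time: 31.52
tool_pos: [531.8, -370.7, 77.3]
tcp_rot: [3.14, 0.0, -2.91]
contact_force: [0.7, 0.6, -0.6]
grip_width: 38.4
finger_force: 29.7
tcp in carrier [ -85.8 -369.6] tip z 104.8 F [0.8 0.6] -0.6
at [ 531.8 -370.7   77.3] [ 3.14  0.   -2.91] t 31.52 shift [-0.046   0.4146  0.0352] turn [array([ 0.0008,  0.0003, -0.0021])]
side [50.3 28. ] 3066.0
side [335.4 209.4] 2038.5
side [150.   74.8] 1116.5
side [ 24.3 107.2] 536.5
side [404.4 150.3] 370.0
side [129.3  70. ] 365.0
side [362.1 279.4] 359.0
side [425.6 256.9] 317.5
side [487.  365.7] 313.0
```

```bash
python3 -m inch '[0,0,-0.0021,-0.0046,0.0415,0,1,0,0,0,-0.0046,0.0415,0,1,0,0,0,-0.0046,0.0415,0,1,0,0,0,-0.0046,0.0415,0,1,0,0,0,-0.0046,0.0415,0,1,0,0,0,-0.0046,0.0415,0,1,0,0,0,-0.0046,0.0415,0,1,0,0,0,-0.0046,0.0415,0,1,0,0,0,-0.0046,0.0415,0,1,0,0,0,-0.0046,0.0415,0,1]'|sed -n 2,3p
python3 -m inch '[0,0,0,0,0,0,1,0,0,0,0,0,0,1]'|sed -n 2,5p
python3 - <<'E'
from look import *
tgt(-92.1,-35.9,30,np.pi+.1326)
E
```

```text
tool_pos: [489.4, -38.0, 78.0]
tcp_rot: [3.141, 0.001, -2.907]
tool_pos: [489.7, -38.0, 78.1]
tcp_rot: [3.141, 0.001, -2.903]
contact_force: [0.3, -0.7, -1.5]
grip_width: 38.4
tcp in carrier [-94.  -34.4] tip z 105.6 F [ 0.3 -0.7] -1.5
at [489.7 -38.   78.1] [ 3.141e+00  1.000e-03 -2.903e+00] t 32.57 shift [-0.002  -0.0023  0.0944] turn [array([0.0004, 0.0006, 0.0029])]
```

```bash
python3 -m inch '[0,0,0.0025,-0.0018,-0.0022,0.0315,1,0,0,0,0,0,0.0315,1,0,0,0,0,0,0.0315,1,0,0,0,0,0,0,1,0,0,0,0,0,0,1]'|sed -n 2,5p
python3 - <<'E'
from look import *
tgt(-92.1,-35.9,21.3,np.pi+.1326)
c=capture("wrist"); s=capture("side"); t=capture("top")
im=np.zeros((600,800,3),np.uint8)
im[:320,:512]=cv2.resize(c["image"],(512,320))
im[320:600,:400]=cv2.resize(s["image"][160:250,270:399],(400,280),interpolation=cv2.INTER_CUBIC); im[320:600,400:800]=cv2.resize(t["image"][130:228,250:390],(400,280),interpolation=cv2.INTER_CUBIC)
cv2.imwrite("pics/last.png",im[:,:,::-1])
E
```

```text
tool_pos: [491.1, -41.6, 1.6]
tcp_rot: [3.14, -0.002, -2.91]
contact_force: [0.9, -0.7, -0.4]
grip_width: 38.0
tcp in carrier [-92.9 -38.1] tip z 29.1 F [ 0.8 -0.8] -0.4
at [491.1 -41.6   1.6] [ 3.14e+00 -2.00e-03 -2.91e+00] t 32.98 shift [-0.0014  0.0025  0.0098] turn [array([ 0.0012, -0.0011, -0.0019])]
```

View pics/last.png

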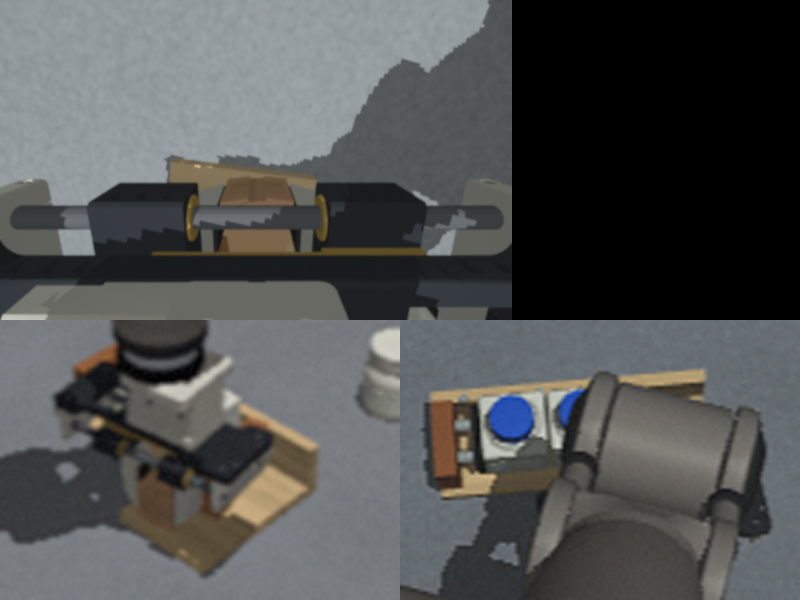

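The last view shows the wedge held centrally: in the wrist picture its tail edge runs 222–292 between the pads, over the apron, nose toward the gap. I'll lower it and slide it in.

```bash
python3 -m inch '[0,0,-0.0015,-0.0014,0.0025,0.005,1,0,0,0,0,0,0.004,1,0,0,0,0,0,0,1]'|sed -n 2,4p
python3 - <<'E'
from look import *
tgt(-71,-34.5,21.3,np.pi+.1326)
E
```

```text
tool_pos: [492.3, -38.4, -4.9]
tcp_rot: [3.141, 0.001, -2.905]
contact_force: [0.4, -0.1, -1.4]
tcp in carrier [-91.4 -35. ] tip z 22.6 F [ 0.4 -0.2] -1.4
at [492.3 -38.4  -4.9] [ 3.141e+00  1.000e-03 -2.905e+00] t 33.38 shift [-0.0254 -0.0028  0.0017] turn [array([0.0004, 0.0006, 0.0012])]
```

```bash
python3 -m inch '[0,0,0.001,-0.005,-0.001,0,1,0,0,0,-0.005,-0.0006,0,1,0,0,0,-0.005,-0.0006,0,1,0,0,0,0,0,0,1]'|sed -n 2,4p
python3 -m inch '[0,0,0,-0.005,-0.0003,0,1,0,0,0,-0.005,-0.0003,0.0005,1,0,0,0,0,0,0.001,1,0,0,0,0,0,0,1]'|sed -n 2,4p
python3 - <<'E'
from look import *
tgt(-71,-34.5,21.3,np.pi+.1326)
E
```

```text
tool_pos: [505.7, -37.6, -4.7]
tcp_rot: [3.142, 0.002, -2.907]
contact_force: [0.3, 0.1, -0.9]
tool_pos: [512.6, -36.1, -6.2]
tcp_rot: [3.141, 0.001, -2.907]
contact_force: [0.2, -0.7, -0.8]
tcp in carrier [-71.  -34.8] tip z 21.3 F [ 0.2 -0.8] -0.8
at [512.6 -36.1  -6.2] [ 3.141e+00  1.000e-03 -2.907e+00] t 34.05 shift [-0.      0.0003 -0.    ] turn [array([0.0003, 0.0007, 0.0001])]
```

```bash
python3 -m inch '[0,0,0,0,0,0,-0.2,0,0,0,0,0,0,-0.2,0,0,0,0,0,0,-0.2,0,0,0,0,0,0,-0.2,0,0,0,0,0,-0.02,-0.2,0,0,0,0,0,-0.04,-0.2,0,0,0,0.02,0,0,1,0,0,0,0.02,0,0,1,0,0,0,0,0,0,1,0,0,0,0,0,0,1]'
python3 -m inch '[0,0,0,0,0,0,1,0,0,0,0,0,0,1,0,0,0,0,0,0,1,0,0,0,0,0,0,1,0,0,0,0,0,0,1,0,0,0,0,0,0,1]'|tail -2
python3 - <<'E'
from look import *
tgt(-102,-38,20,np.pi+.1326)
E
```

```text
time: 34.88
tool_pos: [480.9, -43.7, 42.1]
tcp_rot: [3.141, 0.001, -2.908]
contact_force: [0.8, -1.0, 0.6]
grip_width: 33.0
finger_force: 0.0
grip_width: 0.4
finger_force: 0.0
tcp in carrier [-103.   -38.9] tip z 69.2 F [-0.2  0.1] 0.0
at [481.2 -43.5  41.7] [ 3.141e+00  1.000e-03 -2.907e+00] t 35.38 shift [-0.0013  0.001   0.0615] turn [array([0.0005, 0.0004, 0.0002])]
```

```bash
python3 -m inch '[0,0,0,0,0.001,0.03,1,0,0,0,0,0,0.029,1,0,0,0,0,0,0,1,0,0,0,-0.008,0,0,1,0,0,0,-0.008,0,0,1,0,0,0,-0.004,0,0,1,0,0,0,0,0,0,1]'|sed -n 2,4p
python3 -m inch '[0,0,0,-0.004,0,0,1,0,0,0,-0.004,0,0,1,0,0,0,0,0,0,1]'|sed -n 2,4p
python3 - <<'E'
from look import *
tgt(-64.4,-32,22,np.pi+.1326)
E
```

```text
tool_pos: [498.2, -39.0, -4.3]
tcp_rot: [-3.141, 0.003, -2.907]
contact_force: [-0.4, 0.9, 0.1]
tool_pos: [502.8, -37.4, -5.1]
tcp_rot: [3.141, 0.0, -2.907]
contact_force: [-2.1, 0.4, 1.4]
tcp in carrier [-80.9 -35. ] tip z 22.4 F [-2.1  0.6] 1.4
at [502.8 -37.4  -5.1] [ 3.141  0.    -2.907] t 36.22 shift [-0.0209  0.001   0.0006] turn [array([0.0006, 0.0003, 0.0002])]
```

```bash
python3 -m inch '[0,0,0,-0.004,0.0003,0,1,0,0,0,0,0,0,1]'|sed -n 2,4p
python3 -m inch '[0,0,0,-0.003,0.0003,0,1,0,0,0,0,0,0,1]'|sed -n 2,4p
python3 -m inch '[0,0,0,-0.003,0.0003,0,1,0,0,0,0,0,0,1]'|sed -n 2,4p
python3 - <<'E'
from look import *
tgt(-64.4,-32,22,np.pi+.1326)
E
```

```text
tool_pos: [504.9, -36.5, -5.4]
tcp_rot: [3.14, -0.001, -2.907]
contact_force: [-6.3, -1.0, 2.3]
tool_pos: [506.7, -35.8, -5.5]
tcp_rot: [3.14, -0.002, -2.907]
contact_force: [-5.8, -0.7, 4.0]
tool_pos: [508.6, -35.0, -5.5]
tcp_rot: [3.14, -0.003, -2.907]
contact_force: [-7.1, -1.4, 4.4]
tcp in carrier [-74.8 -33.2] tip z 22.0 F [-7.2 -0.6] 4.4
at [508.6 -35.   -5.5] [ 3.140e+00 -3.000e-03 -2.907e+00] t 36.72 shift [-0.0131 -0.0002 -0.    ] turn [array([ 0.0011, -0.0019,  0.0002])]
```

```bash
python3 -m inch '[0,0,0,-0.004,0,0,1,0,0,0,0,0,0,1]'|sed -n 2,4p
python3 -m inch '[0,0,0,-0.004,0,0,1,0,0,0,0,0,0,1]'|sed -n 2,4p
python3 -m inch '[0,0,0,-0.002,0,0,1,0,0,0,0,0,0,1]'|sed -n 2,4p
python3 - <<'E'
from look import *
tgt(-64.4,-32,22,np.pi+.1326)
E
```

```text
tool_pos: [511.1, -34.1, -5.6]
tcp_rot: [3.139, -0.004, -2.907]
contact_force: [-9.2, -1.4, 5.9]
tool_pos: [513.4, -33.2, -5.8]
tcp_rot: [3.139, -0.006, -2.907]
contact_force: [-11.4, -0.8, 6.3]
tool_pos: [514.4, -32.8, -5.8]
tcp_rot: [3.138, -0.007, -2.907]
contact_force: [-12.1, -0.3, 6.1]
tcp in carrier [-68.8 -31.6] tip z 21.7 F [-12.    0.9] 6.1
at [514.4 -32.8  -5.8] [ 3.138 -0.007 -2.907] t 37.22 shift [-0.0054 -0.0012 -0.0004] turn [array([ 0.0022, -0.0044,  0.0003])]
```

```bash
python3 -m inch '[0,0,0,0.012,0,0,1,0,0,0,0,0,-0.045,1,0,0,0,0,0,-0.045,1,0,0,0,0,0,-0.04,1,0,0,0,-0.045,0,0,1,0,0,0,-0.045,0,0,1,0,0,0,-0.04,0,0,1,0,0,0,0,0,0,1,0,0,0,0,0,0,1]'|sed -n 2,4p
python3 - <<'E'
from look import *
import pickle
c=capture("wrist"); pickle.dump(c,open("k1.pkl","wb")); tgt(-75,-34,22,np.pi+.1326)
cv2.imwrite("pics/k1.png",c["image"][:,:,::-1])
def prof(z,f,ss):  # colour profile along +x of carrier at given y
    out=[]
    for x in ss:
        p=proj(c,[*(Rm@[x,f(x)]+o),z]); q=cv2.getRectSubPix(c["image"],(1,1),tuple(map(float,p)))[0,0]; out.append((round(float(x),1),q.tolist()))
    return out
print("wedge tail z52",[prof(52,lambda x,y=y:y,np.arange(-70,-48,1.5)) for y in(-35,-27,-20)])
print("cheek z57",prof(57,lambda x:-57,np.arange(-66,-44,1.5)))
print(proj(c,[*(Rm@[-55,-31]+o),52]))
E
```

```text
tool_pos: [611.0, -10.9, 98.2]
tcp_rot: [3.141, 0.001, -2.906]
contact_force: [-0.9, 0.6, -0.2]
tcp in carrier [ 28.2 -19.8] tip z 125.7 F [-0.7  0.2] 0.9
at [609.8 -11.1  98.2] [ 3.141  0.    -2.907] t 38.02 shift [ 0.1303 -0.0006  0.1296] turn [array([0.0006, 0.0001, 0.0004])]
wedge tail z52 [[(-70.0, [196, 178, 138]), (-68.5, [199, 181, 140]), (-67.0, [202, 183, 142]), (-65.5, [203, 185, 144]), (-64.0, [205, 186, 145]), (-62.5, [205, 186, 145]), (-61.0, [204, 186, 145]), (-59.5, [204, 186, 145]), (-58.0, [202, 184, 143]), (-56.5, [202, 178, 137]), (-55.0, [201, 172, 131]), (-53.5, [205, 176, 134]), (-52.0, [213, 186, 143]), (-50.5, [214, 188, 145]), (-49.0, [205, 175, 133])], [(-70.0, [192, 174, 135]), (-68.5, [190, 172, 133]), (-67.0, [192, 174, 134]), (-65.5, [198, 179, 139]), (-64.0, [204, 185, 144]), (-62.5, [205, 186, 145]), (-61.0, [205, 186, 145]), (-59.5, [204, 186, 145]), (-58.0, [201, 183, 142]), (-56.5, [198, 172, 131]), (-55.0, [197, 167, 126]), (-53.5, [196, 166, 125]), (-52.0, [197, 167, 126]), (-50.5, [200, 169, 127]), (-49.0, [202, 170, 128])], [(-70.0, [192, 174, 134]), (-68.5, [190, 172, 132]), (-67.0, [192, 174, 134]), (-65.5, [198, 180, 139]), (-64.0, [204, 185, 144]), (-62.5, [205, 186, 145]), (-61.0, [205, 186, 146]), (-59.5, [204, 185, 144]), (-58.0, [208, 183, 142]), (-56.5, [222, 202, 157]), (-55.0, [221, 200, 156]), (-53.5, [218, 196, 152]), (-52.0, [215, 190, 146]), (-50.5, [204, 173, 131]), (-49.0, [202, 170, 128])]]
cheek z57 [(-66.0, [202, 184, 143]), (-64.5, [204, 186, 144]), (-63.0, [205, 187, 145]), (-61.5, [205, 187, 145]), (-60.0, [205, 186, 145]), (-58.5, [203, 185, 144]), (-57.0, [202, 184, 143]), (-55.5, [199, 181, 141]), (-54.0, [191, 166, 124]), (-52.5, [170, 124, 80]), (-51.0, [167, 116, 71]), (-49.5, [167, 117, 71]), (-48.0, [166, 117, 71]), (-46.5, [165, 117, 71]), (-45.0, [165, 117, 69])]
[321.55139991  91.41911724]
```

```bash
python3 -m inch '[0,0,0,0.044,0,0,1,0,0,0,0.044,0,0,1,0,0,0,0.045,0,0,1,0,0,0,0,0,0.043,1,0,0,0,0,0,0.043,1,0,0,0,0,0,0.0435,1,0,0,0,0,0,0,1]'|sed -n 2,4p
python3 -m inch '[0,0,0,-0.004,0,0,1,0,0,0,-0.002,0,0,1,0,0,0,0,0,0,1]'|sed -n 2,4p
python3 - <<'E'
from look import *
tgt(-66.9,-32,22,np.pi+.1326)
E
```

```text
tool_pos: [501.0, -35.3, -9.6]
tcp_rot: [3.136, -0.009, -2.908]
contact_force: [-1.2, 0.2, 0.1]
tool_pos: [513.2, -35.2, -2.7]
tcp_rot: [-3.14, 0.005, -2.907]
contact_force: [-0.3, -0.3, 0.1]
tcp in carrier [-70.3 -33.9] tip z 24.8 F [-0.4 -0.3] 0.1
at [513.2 -35.2  -2.7] [-3.14   0.005 -2.907] t 38.85 shift [-0.0045  0.0018  0.0036] turn [array([-0.0009,  0.0032,  0.0002])]
```

```bash
python3 -m inch '[0,0,0,0,0,0,1,0,0,0,0,0,0,1]'|sed -n 2,4p
python3 -m inch '[0,0,0,-0.003,0.001,0.001,1,0,0,0,0,0,0,1]'|sed -n 2,4p
python3 -m inch '[0,0,0,-0.003,0,0,1,0,0,0,0,0,0,1]'|sed -n 2,4p
python3 - <<'E'
from look import *
tgt(-66.9,-32,22,np.pi+.1326)
E
```

```text
tool_pos: [512.1, -34.9, -3.4]
tcp_rot: [-3.141, 0.003, -2.907]
contact_force: [-0.4, -0.1, -0.4]
tool_pos: [513.8, -33.4, -5.2]
tcp_rot: [3.141, 0.002, -2.907]
contact_force: [0.0, 0.2, -0.5]
tool_pos: [514.7, -32.9, -5.8]
tcp_rot: [3.14, -0.002, -2.907]
contact_force: [-4.7, -1.5, 2.1]
tcp in carrier [-68.6 -31.8] tip z 21.7 F [-4.9 -1. ] 2.1
at [514.7 -32.9  -5.8] [ 3.140e+00 -2.000e-03 -2.907e+00] t 39.35 shift [-0.002  -0.0006 -0.0004] turn [array([ 0.0008, -0.0011,  0.0003])]
```

```bash
python3 -m inch '[0,0,0,-0.003,0,0,1,0,0,0,0,0,0,1]'|sed -n 2,4p
python3 -m inch '[0,0,0,-0.002,0,0,1,0,0,0,0,0,0,1]'|sed -n 2,4p
python3 - <<'E'
from look import *
tgt(-66.9,-32,22,np.pi+.1326)
E
```

```text
tool_pos: [515.5, -32.4, -6.1]
tcp_rot: [3.139, -0.005, -2.907]
contact_force: [-7.9, -1.9, 5.1]
tool_pos: [516.3, -32.0, -6.2]
tcp_rot: [3.139, -0.006, -2.907]
contact_force: [-11.0, -2.7, 5.9]
tcp in carrier [-66.8 -31.1] tip z 21.3 F [-11.3  -1.6] 5.9
at [516.3 -32.   -6.2] [ 3.139 -0.006 -2.907] t 39.68 shift [ 0.0002 -0.0011 -0.0009] turn [array([ 0.0017, -0.0039,  0.0004])]
```

```bash
python3 -m inch '[0,0,0,0.012,0,0,1,0,0,0,0,0,-0.045,1,0,0,0,0,0,-0.045,1,0,0,0,0,0,-0.04,1,0,0,0,-0.045,0,0,1,0,0,0,-0.045,0,0,1,0,0,0,-0.04,0,0,1,0,0,0,0,0,0,1,0,0,0,0,0,0,1]'|sed -n 2,4p
cat > m.py <<'E'
from look import *
c=capture("wrist"); tgt(-75,-34,22,np.pi+.1326)
xs=np.arange(-66,-46,.5)
def edge(z,y):  # x of the strongest colour change along carrier x
    v=np.array([cv2.getRectSubPix(c["image"],(3,3),tuple(map(float,proj(c,[*(Rm@[x,y]+o),z])))).mean((0,1)) for x in xs])
    d=np.abs(v[3:]-v[:-3]); r=(v[:,0]/v[:,2]); dr=np.abs(r[3:]-r[:-3]); return round(float(xs[dr.argmax()+1]+.25),2)
print("tail",[(y,edge(52,y)) for y in(-40,-36,-32,-28,-24,-20)]); print("cheek",[(y,edge(57,y)) for y in(-54,-57,-60,-64)])
for k in blobs(c,(103,120,25),(125,255,255),100): print("cap",tc(onplane(c,cen(k),104)),cv2.contourArea(k),cv2.boundingRect(k))
t=capture("top")
for k in blobs(t,(103,120,40),(125,255,255),60): print("top",tc(onplane(t,cen(k),104)),cv2.contourArea(k))
E
python3 m.py
```

```text
tool_pos: [612.1, -9.6, 97.5]
tcp_rot: [3.141, 0.0, -2.906]
contact_force: [-0.4, -0.9, -0.5]
tcp in carrier [ 29.4 -18.6] tip z 125.1 F [-0.5 -0.1] -0.6
at [610.8  -9.9  97.6] [ 3.140e+00 -1.000e-03 -2.907e+00] t 40.48 shift [ 0.1319 -0.0018  0.1289] turn [array([ 0.0008, -0.0005,  0.0005])]
tail [(-40, -54.25), (-36, -47.75), (-32, -54.25), (-28, -48.25), (-24, -56.75), (-20, -52.75)]
cheek [(-54, -53.75), (-57, -52.75), (-60, -52.25), (-64, -50.75)]
cap [ 9.4 75.1] 3968.0 (445, 188, 79, 69)
cap [ 7.1 17.5] 3018.0 (355, 176, 69, 54)
top [-591.8 -613. ] 982.0
top [-161.7  662.4] 204.0
```

```bash
python3 - <<'E'
from look import *
import pickle
c2=capture("wrist"); c1=pickle.load(open("k1.pkl","rb"))
for c in(c1,c2):
    out=[]
    for xc in np.arange(-61,-50,.5):
        v=np.mean([cv2.getRectSubPix(c["image"],(1,1),tuple(map(float,proj(c,[*(Rm@[xc-.133*y,-31+y]+o),52]))))[0,0].astype(float) for y in np.arange(-15,12,1.)],0); out.append((round(xc,1),round(v[0]/v[2],3),round(v[1]/v[0],3)))
    print(out)
E
```

```text
[(np.float64(-61.0), np.float64(1.41), np.float64(0.91)), (np.float64(-60.5), np.float64(1.41), np.float64(0.91)), (np.float64(-60.0), np.float64(1.408), np.float64(0.911)), (np.float64(-59.5), np.float64(1.407), np.float64(0.911)), (np.float64(-59.0), np.float64(1.408), np.float64(0.911)), (np.float64(-58.5), np.float64(1.413), np.float64(0.909)), (np.float64(-58.0), np.float64(1.427), np.float64(0.904)), (np.float64(-57.5), np.float64(1.445), np.float64(0.895)), (np.float64(-57.0), np.float64(1.467), np.float64(0.885)), (np.float64(-56.5), np.float64(1.491), np.float64(0.875)), (np.float64(-56.0), np.float64(1.51), np.float64(0.868)), (np.float64(-55.5), np.float64(1.518), np.float64(0.864)), (np.float64(-55.0), np.float64(1.522), np.float64(0.862)), (np.float64(-54.5), np.float64(1.518), np.float64(0.863)), (np.float64(-54.0), np.float64(1.508), np.float64(0.867)), (np.float64(-53.5), np.float64(1.498), np.float64(0.871)), (np.float64(-53.0), np.float64(1.492), np.float64(0.873)), (np.float64(-52.5), np.float64(1.489), np.float64(0.876)), (np.float64(-52.0), np.float64(1.489), np.
[... 785 characters left out ...]
oat64(-56.0), np.float64(1.434), np.float64(0.901)), (np.float64(-55.5), np.float64(1.452), np.float64(0.893)), (np.float64(-55.0), np.float64(1.469), np.float64(0.885)), (np.float64(-54.5), np.float64(1.483), np.float64(0.879)), (np.float64(-54.0), np.float64(1.491), np.float64(0.876)), (np.float64(-53.5), np.float64(1.488), np.float64(0.877)), (np.float64(-53.0), np.float64(1.486), np.float64(0.877)), (np.float64(-52.5), np.float64(1.481), np.float64(0.878)), (np.float64(-52.0), np.float64(1.474), np.float64(0.88)), (np.float64(-51.5), np.float64(1.468), np.float64(0.882)), (np.float64(-51.0), np.float64(1.464), np.float64(0.883)), (np.float64(-50.5), np.float64(1.463), np.float64(0.884))]
```

```bash
python3 -m inch '[0,0,0,-0.03,0.03,-0.03,1,0,0,0,-0.02,0.03,-0.02,1,0,0,0,0,0,0,1,0,0,0,0,0,0,1]'|sed -n 2,4p
python3 - <<'E'
from look import *
c=capture("wrist")
for k in blobs(c,(103,120,25),(125,255,255),100): print("cap",tc(onplane(c,cen(k),104)),cv2.contourArea(k),cv2.boundingRect(k))
h=cv2.cvtColor(c["image"],cv2.COLOR_RGB2HSV).astype(int)
def prof(x,z,ys): return [(int(y),*h[tuple(proj(c,[*(Rm@[x,y]+o),z]).round().astype(int)[::-1])][1:].tolist()) for y in ys]
for x in(-13,36): print(x,prof(x,76,range(-18,-4,2)),prof(x,76,range(43,56,2)),prof(x,76,range(102,116,2)))
for y in(0,30,62,95): print(y,[(x,*h[tuple(proj(c,[*(Rm@[x,y]+o),76]).round().astype(int)[::-1])][1:].tolist()) for x in range(-26,-10,2)])
E
```

```text
tool_pos: [639.0, 46.7, 139.6]
tcp_rot: [3.142, 0.003, -2.905]
contact_force: [-0.6, 0.2, -1.3]
cap [10.9 78.5] 2486.0 (366, 124, 60, 56)
cap [11.4 20.1] 2442.0 (282, 112, 57, 56)
-13 [(-18, 75, 218), (-16, 76, 218), (-14, 91, 202), (-12, 92, 200), (-10, 52, 186), (-8, 11, 200), (-6, 10, 221)] [(43, 11, 217), (45, 11, 216), (47, 11, 203), (49, 13, 153), (51, 12, 190), (53, 10, 211), (55, 10, 219)] [(102, 14, 128), (104, 14, 128), (106, 14, 127), (108, 17, 108), (110, 0, 27), (112, 62, 33), (114, 147, 71)]
36 [(-18, 99, 90), (-16, 90, 99), (-14, 91, 101), (-12, 88, 104), (-10, 48, 123), (-8, 13, 201), (-6, 11, 214)] [(43, 11, 211), (45, 12, 211), (47, 10, 199), (49, 13, 154), (51, 13, 178), (53, 11, 208), (55, 11, 214)] [(102, 10, 209), (104, 11, 209), (106, 11, 205), (108, 14, 178), (110, 75, 102), (112, 84, 97), (114, 89, 100)]
0 [(-26, 87, 120), (-24, 86, 121), (-22, 88, 122), (-20, 85, 123), (-18, 21, 158), (-16, 11, 203), (-14, 9, 220), (-12, 9, 222)]
30 [(-26, 74, 203), (-24, 74, 204), (-22, 75, 205), (-20, 74, 207), (-18, 56, 190), (-16, 11, 201), (-14, 9, 217), (-12, 12, 198)]
62 [(-26, 74, 202), (-24, 74, 202), (-22, 74, 204), (-20, 73, 207), (-18, 53, 191), (-16, 13, 204), (-14, 9, 217), (-12, 11, 217)]
95 [(-26, 88, 119), (-24, 88, 119), (-22, 87, 120), (-20, 88, 124), (-18, 62, 120), (-16, 17, 123), (-14, 14, 128), (-12, 14, 128)]
```

Both bottles are square, with their fronts at x=-18, the seam at about 49.3 and the pad end at about 109.5, so the pad is in about 4.5 mm. The wedge tail is flush within about half a millimetre, and the arm is clear.

```bash
python3 -c "
from plant import close_job,get_obs
print(get_obs()['time']); print(close_job())"
```

```text
40.9667
the job is handed in; nothing more can be done
None
```

The job is handed in at 41 s, verdict not shown: both bottles stand square along the fence, the thick wedge is flush with the cheek front to about half a millimetre, and the pad is pressed in about 4.5 mm; in finding the true fingertip height I pressed a fingertip on the bench at up to 56 N.

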